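# Fit water filters in the leak-test manifold

### The arm

A 7-joint arm with a two-finger parallel gripper is mounted at the origin on the work surface. World frame = base frame: x ahead of the robot, y to its left, z up, the work surface at z = 0. Lengths are in m, angles in rad, forces in N, time in s.
With the tool pointing down it reaches from about 0.425 to 0.875 m from the base axis. Payload 4.7 kg.
Tool frame: the origin (TCP) lies midway between the tips of the shut fingers; the grasp point (between the pads) lies robot.pinch_z behind it (robot.pinch_z is the distance from the TCP to the grasp point, in m); z points along the fingers, y is the line along which they close (so a half turn about z gives the same grasp; the last joint's range is limited). The gripper opens to 87 mm and grips with 3 to 60 N. Pads are 19 mm wide; open, the fingers measure 117 mm over their backs; the gripper's body (75 mm by 190 mm) begins 51 mm behind the grasp point.
Start: joints at [1.261, 0.321, -0.07, 1.45, 0.023, 1.371, -0.057], TCP at [0.207, -0.616, 0.223] pointing down, gripper open.
Joint ranges: [-2.86, 2.86], [-0.3, 2.09], [-1.38, 1.24], [0.06, 2.45], [-1.56, 4.7], [0.09, 2.05], [-2.69, 2.69]. Speed limits (rad/s): [2.57, 2.57, 3.14, 3.14, 3.14, 3.14, 3.14].

### API

Orientations are given as a unit quaternion [w, x, y, z].
In Python, from station import robot gives the robot as it stands.
- The arm moves only by the tool arm_command, never from a script. Its argument "deltas" is a list of rows, each a list of 3 entries, a list of its own where there are three numbers: the finger opening in cm, from 0 to 8.7, then the shift along the tool's x, y, z in cm, then the turn about the tool's z in degrees. In form: [[gripper, [x, y, z], twist], ...]. A call has 1 to 20 rows; each row shifts and turns the commanded pose from where the row before left it, along the tool's axes as they then stand; what a row does not reach is not made up. A row lasts 1/8 s, in which the tool goes at most 62.5 mm and 10.7 degrees, less where a joint would pass 70% of its speed; a pose out of reach is approached as far as the arm can. A call with a gripper value outside its range is refused whole. The fingers move at their own pace and stop on an object; "grip_force" is the grip in N (left out, the last holds). Time passes only in rows, so rows that do not move let the fingers close. It gives the time, the measured TCP pose, the force, the opening and the grip force at its end, in the units of the state.
- robot.get_obs(): the state, without advancing time (a new reading comes with each control period).
- robot.capture(name): name is "scene" or "side" or "wrist"; returns a dict with "image" (480x640x3 uint8, red, green, blue), "mtx" (3x3 intrinsics, pixels), "dist" ([k1, k2, p1, p2, k3] as OpenCV has them; the pictures are not rectified), "rvec" (rotation vector, rad) and "tvec" (3), from world to camera coordinates, as OpenCV has them; the wrist camera has in their place "mount" (4x4, takes a point from camera to tool coordinates, whose origin is the TCP and whose axes are the flange's). Camera axes: x right, y down, z forward; pixel columns grow to the right and rows downward; lengths in m; the calibration is good to about 2 mm. A picture is of the moment at which its call begins: read the wrist's pose just before it. There is no depth.
- robot.hand_in(): hands the job in; it is judged then, once.
The state is a dict: "t": time; "joints": joint angles; "qd": joint speeds; "tau": joint torques, N m; "tool_pos": TCP position; "tool_rot": TCP orientation; "contact_force": force on the tool from outside, world axes, zero at the start; "moment": the same for the moment, N m; "gripper_width": opening from 0.0 (shut) to 1.0 (fully open); "finger_force": force on a finger pad.
Only numpy, scipy, OpenCV 4.12 (cv2) and the standard library are available. Lean on these libraries where they do the work, as an engineer would, in place of code of your own. Each camera call takes 0.05 s, during which the arm holds its last target. There are 200 camera calls.

### The job

First unscrew the vent cap anticlockwise until it stops, to let air escape, then fit every filter cartridge that stands on the bench into a filter head of its own: lugs into the slots, push it fully home, then turn it clockwise to its stop so that it locks (a spare head stays empty). When all of them are locked, screw the vent cap back down clockwise until it stops, and last of all nudge the stiff pressure slide along until its pointer lies inside the green band, without running past the band into the red. Leave the other things on the bench where they are.

Things in the scene. Friction and masses are not known exactly. Their poses are not given: they have to be found in the camera images.
- filter1: Loose water-filter cartridge, 114 mm tall, upright; origin: underside centre. Grey spigot 52 mm dia., z 0-24, with two opposed bayonet lugs along x at its foot: tips 76 mm apart, 12 mm wide, z 0-8. White body 60 mm dia., z 24-80. Orange grip wing on top, directly above the lugs: 56 mm along x, 14 mm thick in y, z 80-114. A half turn gives the same part. Two or three cartridges are present.
- filter2: Cartridge like filter1, same sizes and axes; may be absent. About 0.2 to 0.35 kg. Any cartridge fits any head.
- filter3: Cartridge like filter1, same sizes and axes; may be absent.
- head1: Fixed bayonet socket, blue and grey, 104 mm square, 29 mm tall; origin: underside centre, z up. Its 8 mm thick top lip (top at z 29) has a mouth 57 mm across with two opposed slots along the head's x: 18.5 mm wide, reaching 40 mm from the centre, a white bar beyond each. Chamber floor at z 10, where the underside of a cartridge fully home rests.
- head2: Head like head1, same sizes and axes. Locking (all heads): once home, a cartridge turns clockwise seen from above by about 62 degrees to a firm stop, its wing then pointing at the red bars on the lip; the other way it is blocked after a few degrees.
- head3: Head like head1, same sizes and axes. All heads stand on one aluminium plate, 12 mm thick, each turned its own way. An empty head is shut off by itself and may stay empty.
- vent: Fixed steel vent pot, 72 mm diameter, 70 mm tall on a 90 mm square foot, with a brass neck and the captive black screw cap on top. Origin: centre of its underside, z up. At vent_cap = 0 the cap's wing lies along this x axis, its red end towards +x. A red bar on the pot's top shows where the red end points when the cap is fully screwed down.
- vent_cap (a joint): Angle of the captive screw cap about the vertical axis of the vent pot (rad): 0 fully unscrewed against its loose stop, 2.4 fully screwed down against its stop; grows as the cap turns clockwise seen from above. The cap neither rises nor sinks. It starts between 2.0 and 2.4. Turning takes about 0.06 N m and it stays where it is left.
- cap_grip (a point): Point on the cap's axis, 124 mm above the bench, in the middle of its black grip wing: 54 mm long, 12 mm thick, from 103 to 137 mm above the bench; below it the cap is a disc 46 mm in diameter (86 to 103 mm). One end of the wing's top is red. Its x axis runs along the wing to the red end.
- gauge: Fixed white base of the pressure slide, 70 x 230 x 20 mm (x, y, z). Origin: centre of its underside. The slide runs along its y axis.
- slide (a joint): Travel of the pressure slide along the gauge's +y (m), 0 to 0.15, starts between 0 and 0.03. Needs about 5 N of push or a little more and stays where it is left. The slide is a blue block 30 x 26 x 34 mm (x, y, z) that stands on the gauge (from 21 to 55 mm above the bench).
- pointer (a point): Middle of the slide's black pointer, 3 mm wide, lying above the scale strip 24 mm above the bench. The centre of the blue block is 33 mm from it towards the gauge's -x, at the same y.
- band: Green band on the gauge's scale, 12 mm wide along y; origin at its centre, axes parallel to the gauge's, y the way the slide goes. A red zone 30 mm wide follows it on the +y side. It is 40 to 115 mm ahead of the pointer at the start.
- tape: Bystander: roll of paper tape lying flat, 110 mm diameter, 48 mm tall. Origin: underside centre.
- driver: Bystander: screwdriver lying on the bench. Origin: underside middle.
- spray: Bystander: bottle 60 mm diameter, 170 mm tall. Origin: underside centre.
- grease: Bystander: jar 64 mm diameter, 80 mm tall. Origin: underside centre.
- wrench: Bystander: spanner lying on the bench. Origin: underside middle.
- carton: Bystander: cardboard box 100 x 140 x 70 mm. Origin: underside centre.
Not all that is in view belongs to the job. Several things have the shape of the gauge; the one meant has the colours described above.

How it is judged:
By the outcome, as a careful person would: the job done as asked, in the order asked, and still so for the second after the job is handed in, with the robot touching nothing.
Of filter1, filter2, filter3 only 2 to 3 are there at a start; the rules pass over those that are not, and their reading is None.
At some moment in a run one of filter1, filter2, filter3 may be knocked a few centimetres aside while the robot is not near it.
It also fails if it takes over 210 s, if anything falls off the work surface, if the arm or the gripper's body presses on something with over 40 N, if the wrist force passes 120 N, or if a joint passes its speed limit or range.

## Working session

There is one attempt and no reset: what is moved stays moved. The work goes in short steps, Python scripts to look and compute and a tool call to move; the robot and the scene stay as the last step left them, time stands still between calls to the robot, and variables do not carry over. Pictures are saved under pics/ and viewed, at most 14 in all, crops included, and the job is handed in when it is done.

Besides the shell and the picture viewer there is one more tool, called after "Request:" in YAML: its name, and indented under it one key for each argument. arm_command: Moves the arm, as the interface text tells. Its arguments: {"type":"object","properties":{"deltas":{"type":"array"},"grip_force":{"type":"number"}},"required":["deltas"]}

```bash
ls; mkdir -p pics; cat > h.py <<'E'
from station import robot
import cv2, numpy as np, pickle
from scipy.spatial.transform import Rotation as R
def rot(q): return R.from_quat([q[1],q[2],q[3],q[0]]).as_matrix()
def cap(n,fn):
    o=robot.get_obs(); c=robot.capture(n); c['o']=o
    if n=='wrist':
        T=np.eye(4);T[:3,:3]=rot(o['tool_rot']);T[:3,3]=o['tool_pos']
        c['cw']=T@np.array(c['mount'])
    else:
        Rm=cv2.Rodrigues(np.array(c['rvec'],float))[0];M=np.eye(4);M[:3,:3]=Rm.T;M[:3,3]=-Rm.T@np.array(c['tvec']).ravel();c['cw']=M
    pickle.dump(c,open('pics/'+fn+'.pkl','wb')); cv2.imwrite('pics/'+fn+'.png',c['image'][:,:,::-1]); return c
def load(fn): return pickle.load(open('pics/'+fn+'.pkl','rb'))
def px2w(c,uv,z):
    p=cv2.undistortPoints(np.array(uv,float).reshape(-1,1,2),np.array(c['mtx'],float),np.array(c['dist'],float)).reshape(-1,2)
    d=np.c_[p,np.ones(len(p))]@c['cw'][:3,:3].T; o=c['cw'][:3,3]
    return o+d*((np.array(z,float)-o[2])/d[:,2])[:,None]
def w2px(c,P):
    M=np.linalg.inv(c['cw']); return cv2.projectPoints(np.array(P,float).reshape(-1,1,3),cv2.Rodrigues(M[:3,:3])[0],M[:3,3],np.array(c['mtx'],float),np.array(c['dist'],float))[0].reshape(-1,2)
def st():
    o=robot.get_obs(); m=rot(o['tool_rot'])
    print('t',round(o['t'],2),'pos',np.round(o['tool_pos'],4),'xaxis deg',round(np.degrees(np.arctan2(m[1,0],m[0,0])),2),'z',np.round(m[:,2],3),'F',np.round(o['contact_force'],1),'M',np.round(o['moment'],2),'w',round(o['gripper_width'],3),'j7',np.round(o['joints'],2)); return o,m
def crop(fn,x0,y0,w,h,s,out):
    im=cv2.imread('pics/'+fn+'.png')[y0:y0+h,x0:x0+w]; cv2.imwrite('pics/'+out+'.png',cv2.resize(im,None,fx=s,fy=s,interpolation=cv2.INTER_CUBIC))
E
python3 - <<'E'
from h import *
for n in ['scene','side','wrist']:
    c=cap(n,n+'0'); print(n,np.round(c['cw'],3).tolist())
st(); print(robot.pinch_z)
E
```

```text
pics
scene [[-0.439, 0.61, -0.659, 1.177], [0.898, 0.286, -0.334, 0.334], [-0.015, -0.739, -0.674, 0.833], [0.0, 0.0, 0.0, 1.0]]
side [[-0.954, -0.193, 0.228, 0.146], [-0.298, 0.572, -0.764, 1.035], [0.017, -0.797, -0.604, 0.923], [0.0, 0.0, 0.0, 1.0]]
wrist [[0.318, -0.904, -0.286, 0.286], [-0.948, -0.304, -0.093, -0.589], [-0.002, 0.301, -0.954, 0.384], [0.0, 0.0, 0.0, 1.0]]
t 0.15 pos [ 0.2066 -0.6158  0.2217] xaxis deg 18.55 z [-0.001  0.001 -1.   ] F [0.2 0.3 0.3] M [ 0.02  0.04 -0.03] w 1.001 j7 [ 1.26  0.32 -0.07  1.45  0.02  1.37 -0.06]
0.0187
```

View pics/scene0.png

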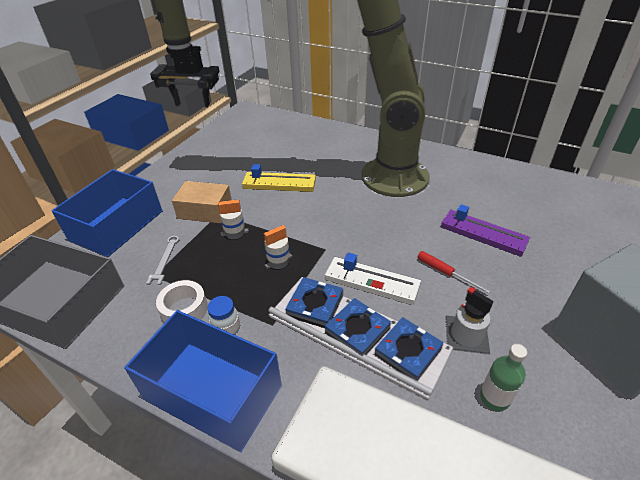

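View pics/side0.png

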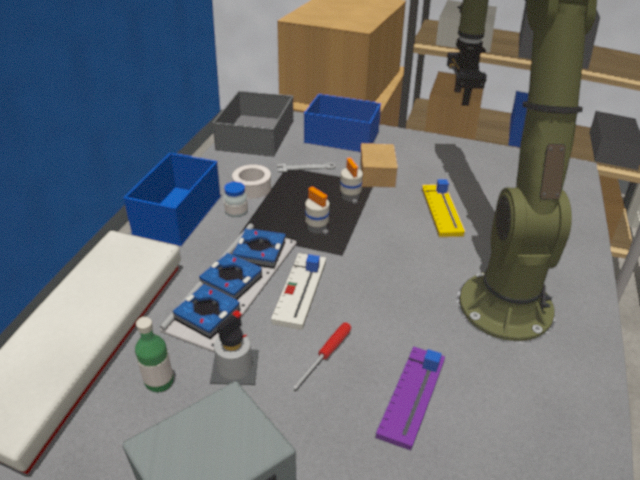

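Two cartridges: scene (232,218) and (277,248). There are three gauge-shaped bases: yellow (279,180), white (372,280) and purple (485,230). White fits, with its green/red at (376,284), and I'll confirm it from close by. Vent is at (472,320), heads at (315,298), (358,323) and (410,345).

```bash
python3 - <<'E'
from h import *
c=load('scene0');s=load('side0')
print('vent cap',px2w(c,[[480,297]],[.13]),px2w(s,[[232,322]],[.13]))
print('heads',px2w(c,[[316,298],[358,323],[410,346]],[.041]*3),px2w(s,[[261,244],[231,272],[207,308]],[.041]*3))
print('filters top',px2w(c,[[230,206],[276,235]],[.114]*2),px2w(s,[[352,165],[318,194]],[.114]*2))
print('gauge',px2w(c,[[327,286],[415,298],[350,256]],[.02,.02,.055]))
a=cv2.resize(c['image'][260:380,270:500],None,fx=3.4,fy=3.4,interpolation=2)[:,:,::-1]
cv2.imwrite('pics/sc_crop.png',a[:600,:800])
E
```

```text
vent cap [[0.52001714 0.35623473 0.13      ]] [[0.51717687 0.35245983 0.13      ]]
heads [[0.60224472 0.01556796 0.041     ]
 [0.62589719 0.13163676 0.041     ]
 [0.63361092 0.25354956 0.041     ]] [[0.59918049 0.01162132 0.041     ]
 [0.62601657 0.13041751 0.041     ]
 [0.62689843 0.25518727 0.041     ]]
filters top [[ 0.47275373 -0.3045743   0.114     ]
 [ 0.51983689 -0.13418476  0.114     ]] [[ 0.45682787 -0.30536308  0.114     ]
 [ 0.50155846 -0.13820233  0.114     ]]
gauge [[0.54164162 0.01434945 0.02      ]
 [0.48611876 0.22058247 0.02      ]
 [0.45466299 0.03691287 0.055     ]]
```

View pics/sc_crop.png

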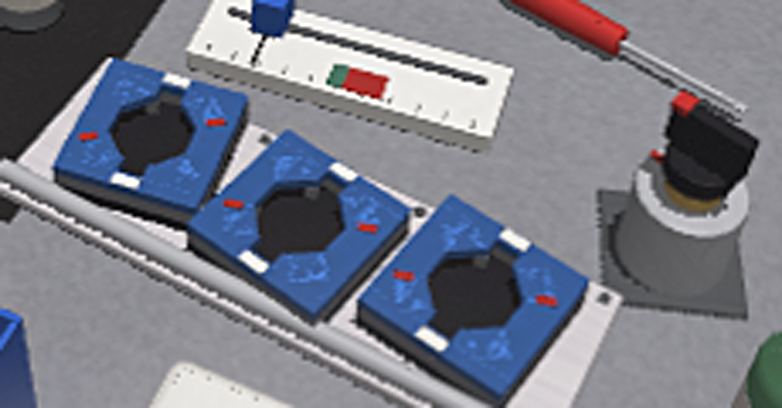

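Crop confirms the white base: black pointer at (258,52), green (338,75), red (370,82). Vent cap red end (684,101), red bar on the pot at (657,155). The head slots (white bars) are also clear.

```bash
cat >> h.py <<'E'
def plan(P,yaw=None,o=None):
    o=o or robot.get_obs(); m=rot(o['tool_rot']); d=m.T@(np.array(P)-o['tool_pos'])*100
    a=np.degrees(np.arctan2(m[1,0],m[0,0])); t='' if yaw is None else f' twist {((a-yaw+180)%360)-180:.1f} (yaw {a:.1f}->{yaw})'
    print('shift cm (tool)',np.round(d,2),t)
E
python3 - <<'E'
from h import *
c=load('scene0')
w=px2w(c,[[471,290],[490.6,304]],[.137]*2); d=w[0]-w[1]; print(w,np.degrees(np.arctan2(d[1],d[0])))
def seg(A,B):
    o,m=robot.get_obs(),rot(robot.get_obs()['tool_rot']); print(A,B,np.round(m.T@(np.array(B)-A)*100,1))
o=robot.get_obs(); seg(o['tool_pos'],[.5,-.2,.27]); seg([.5,-.2,.27],[.518,.354,.27])
E
```

```text
[[0.51559925 0.33532965 0.137     ]
 [0.53582185 0.37899879 0.137     ]] -114.8482319012126
[ 0.20664842 -0.61582209  0.22174093] [0.5, -0.2, 0.27] [ 41.  -30.1  -4.8]
[0.5, -0.2, 0.27] [0.518, 0.354, 0.27] [ 19.3 -51.9   0.1]
```

Request:
arm_command:
  deltas:
    - [8.7,[4.1,-3,-0.5],0]
    - [8.7,[4.1,-3,-0.5],0]
    - [8.7,[4.1,-3,-0.5],0]
    - [8.7,[4.1,-3,-0.5],0]
    - [8.7,[4.1,-3,-0.5],0]
    - [8.7,[4.1,-3,-0.5],0]
    - [8.7,[4.1,-3,-0.5],0]
    - [8.7,[4.1,-3,-0.5],0]
    - [8.7,[4.1,-3,-0.5],0]
    - [8.7,[4.1,-3,-0.5],0]
    - [8.7,[1.9,-5.2,0],0]
    - [8.7,[1.9,-5.2,0],0]
    - [8.7,[1.9,-5.2,0],0]
    - [8.7,[1.9,-5.2,0],0]
    - [8.7,[1.9,-5.2,0],0]
    - [8.7,[1.9,-5.2,0],0]
    - [8.7,[1.9,-5.2,0],0]
    - [8.7,[1.9,-5.2,0],0]
    - [8.7,[1.9,-5.2,0],0]
    - [8.7,[1.9,-5.2,0],0]

```text
t: 2.65
tool_pos: [0.5149, 0.3533, 0.2722]
tool_rot: [0.0, 0.987, 0.161, -0.0]
contact_force: [0.2, -1.1, 0.5]
gripper_width: 1.0
finger_force: 0.0
```

Request:
arm_command:
  deltas:
    - [8.7,[0,0,0],-9.5]
    - [8.7,[0,0,0],-9.5]
    - [8.7,[0,0,0],-9.5]
    - [8.7,[0,0,0],-9.5]
    - [8.7,[0,0,0],-9]
    - [8.7,[0,0,0],0]
    - [8.7,[0,0,0],0]

```text
t: 3.52
tool_pos: [0.5147, 0.3519, 0.2723]
tool_rot: [0.0, 0.842, 0.54, -0.0]
contact_force: [0.4, -0.1, -0.3]
gripper_width: 1.003
finger_force: 0.0
```

```bash
python3 - <<'E'
from h import *
c=cap('wrist','w1'); st(); print(w2px(c,[[.518,.354,.137]]))
E
```

```text
t 3.58 pos [0.5147 0.3519 0.2724] xaxis deg 65.42 z [-0. -0. -1.] F [-0.   0.   0.8] M [ 0.01 -0.07  0.04] w 0.999 j7 [ 0.12  0.41 -1.01  1.42  0.34  1.5  -1.31]
[[322.33144239 226.25118264]]
```

View pics/w1.png

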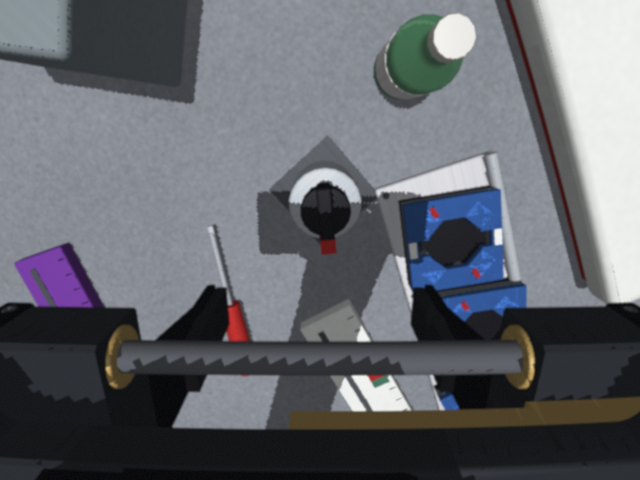

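```bash
python3 - <<'E'
from h import *
crop('w1',265,130,130,130,4.6,'w1c')
E
```

```text
(no output)
```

View pics/w1c.png

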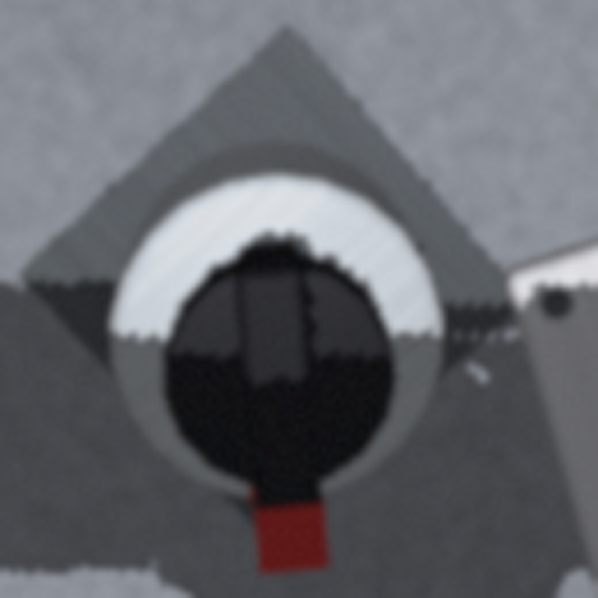

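Wing spans crop (270,272) to red end (294,570).

```bash
python3 - <<'E'
from h import *
c=load('w1'); w=px2w(c,[[323.7,189.1],[328.9,253.9]],[.137]*2); d=w[1]-w[0]; a=np.degrees(np.arctan2(d[1],d[0]))
ce=px2w(c,[[265+276/4.6,130+333/4.6]],[.07])
print(w,np.linalg.norm(d),a,'mid',w.mean(0),'pot top centre',ce)
m=w[1,:2]-.027*d[:2]/np.linalg.norm(d); print('centre from red end',m)
plan([*m,.124-robot.pinch_z],a+180)
E
```

```text
[[0.5315196  0.38106198 0.137     ]
 [0.51311557 0.33018254 0.137     ]] 0.05410569442876095 -109.88598885141545 mid [0.52231759 0.35562226 0.137     ] pot top centre [[0.52316442 0.35802002 0.07      ]]
centre from red end [0.52229961 0.35557257]
shift cm (tool) [ 0.65  0.54 16.71]  twist -4.7 (yaw 65.4->70.11401114858455)
```

Request:
arm_command:
  deltas:
    - [8.7,[0.65,0.5,0],0]
    - [8.7,[0,0,0],-4.7]
    - [8.7,[0,0,4],0]
    - [8.7,[0,0,4],0]
    - [8.7,[0,0,4],0]
    - [8.7,[0,0,2.5],0]
    - [8.7,[0,0,1.8],0]
    - [8.7,[0,0,0],0]

```text
t: 4.58
tool_pos: [0.5216, 0.3555, 0.1083]
tool_rot: [-0.0, 0.818, 0.575, -0.001]
contact_force: [0.2, -0.1, 0.3]
gripper_width: 1.003
finger_force: 0.0
```

Request:
arm_command:
  deltas:
    - [3,[0,0,0],0]
    - [1,[0,0,0],0]
    - [0.5,[0,0,0],0]
    - [0.5,[0,0,0],0]
    - [0.5,[0,0,0],0]
    - [0.5,[0,0,0],0]
    - [0.5,[0,0,0],0]
  grip_force: 15

```text
t: 5.45
tool_pos: [0.5219, 0.3559, 0.1095]
tool_rot: [0.0, 0.818, 0.575, -0.0]
contact_force: [-0.4, -0.5, -0.8]
gripper_width: 0.286
finger_force: 0.0
```

```bash
python3 - <<'E'
from h import *
st()
E
```

```text
t 5.45 pos [0.5219 0.3559 0.1095] xaxis deg 70.25 z [-0. -0. -1.] F [-0.4 -0.5 -0.8] M [-0.04 -0.05  0.01] w 0.286 j7 [ 0.08  0.54 -0.96  1.61  0.46  1.24 -1.31]
```

Still closing; continue, then turn anticlockwise (negative twist).

Request:
arm_command:
  deltas:
    - [0.5,[0,0,0],0]
    - [0.5,[0,0,0],0]
    - [0.5,[0,0,0],0]
    - [0.5,[0,0,0],0]
    - [0.5,[0,0,0],0]
    - [0.5,[0,0,0],0]

```text
t: 6.2
tool_pos: [0.5221, 0.3558, 0.1095]
tool_rot: [0.0, 0.818, 0.575, 0.0]
contact_force: [0.6, 0.4, 0.3]
gripper_width: 0.134
finger_force: 15.0
```

Request:
arm_command:
  deltas:
    - [0.5,[0,0,0],-8]
    - [0.5,[0,0,0],-8]
    - [0.5,[0,0,0],-8]
    - [0.5,[0,0,0],-8]
    - [0.5,[0,0,0],-8]
    - [0.5,[0,0,0],-8]
    - [0.5,[0,0,0],-8]
    - [0.5,[0,0,0],-8]
    - [0.5,[0,0,0],-8]
    - [0.5,[0,0,0],-8]
    - [0.5,[0,0,0],-8]
    - [0.5,[0,0,0],-8]
    - [0.5,[0,0,0],0]

```text
t: 7.82
tool_pos: [0.5215, 0.3556, 0.1095]
tool_rot: [-0.001, 0.12, 0.993, -0.0]
contact_force: [-1.2, -1.7, 2.6]
gripper_width: 0.135
finger_force: 15.0
```

```bash
python3 - <<'E'
from h import *
st()
E
```

```text
t 7.83 pos [0.5215 0.3556 0.1095] xaxis deg 166.17 z [-0.001 -0.001 -1.   ] F [-1.2 -1.7  2.6] M [-0.33  0.19  0.09] w 0.135 j7 [ 0.25  0.73 -1.28  1.6   0.71  1.35  0.2 ]
```

Request:
arm_command:
  deltas:
    - [0.5,[0,0,0],-6]
    - [0.5,[0,0,0],-6]
    - [0.5,[0,0,0],-5]
    - [0.5,[0,0,0],0]

```text
t: 8.32
tool_pos: [0.5215, 0.3554, 0.1095]
tool_rot: [-0.0, -0.027, 1.0, -0.001]
contact_force: [-0.9, -2.4, 2.7]
gripper_width: 0.136
finger_force: 15.0
```

```bash
python3 - <<'E'
from h import *
st()
E
```

```text
t 8.32 pos [0.5215 0.3554 0.1095] xaxis deg -176.92 z [-0.001 -0.001 -1.   ] F [-0.9 -2.4  2.7] M [-0.48  0.36  0.09] w 0.136 j7 [ 0.26  0.76 -1.31  1.6   0.75  1.37  0.48]
```

Request:
arm_command:
  deltas:
    - [0.5,[0,0,0],-4]
    - [0.5,[0,0,0],-4]
    - [0.5,[0,0,0],-4]
    - [0.5,[0,0,0],0]

```text
t: 8.82
tool_pos: [0.5215, 0.3553, 0.1094]
tool_rot: [-0.001, -0.131, 0.991, -0.001]
contact_force: [-2.8, -3.2, 3.1]
gripper_width: 0.135
finger_force: 15.0
```

```bash
python3 - <<'E'
from h import *
st()
E
```

```text
t 8.82 pos [0.5215 0.3553 0.1094] xaxis deg -164.93 z [-0.001 -0.002 -1.   ] F [-2.8 -3.2  3.1] M [-0.63  0.43  0.06] w 0.135 j7 [ 0.26  0.77 -1.33  1.6   0.76  1.38  0.68]
```

Request:
arm_command:
  deltas:
    - [0.5,[0,0,0],-3]
    - [0.5,[0,0,0],-3]
    - [0.5,[0,0,0],-2]
    - [0.5,[0,0,0],0]

```text
t: 9.32
tool_pos: [0.5219, 0.3555, 0.1094]
tool_rot: [-0.0, -0.2, 0.98, -0.0]
contact_force: [-2.8, -3.3, 2.2]
gripper_width: 0.149
finger_force: 15.7
```

```bash
python3 - <<'E'
from h import *
st()
E
```

```text
t 9.32 pos [0.5219 0.3555 0.1094] xaxis deg -156.87 z [-0.    -0.001 -1.   ] F [-2.8 -3.3  2.2] M [-0.6   0.38 -0.33] w 0.149 j7 [ 0.27  0.78 -1.33  1.6   0.77  1.38  0.82]
```

Request:
arm_command:
  deltas:
    - [0.5,[0,0,0],-2]
    - [0.5,[0,0,0],0]
    - [8.7,[0,0,0],0]
    - [8.7,[0,0,0],0]
    - [8.7,[0,0,0],0]
    - [8.7,[0,0,0],0]
    - [8.7,[0,0,0],0]
    - [8.7,[0,0,0],0]
    - [8.7,[0,0,-3],0]
    - [8.7,[0,0,-4.5],0]
    - [8.7,[0,0,-4.5],0]
    - [8.7,[0,0,-4.5],0]
    - [8.7,[0,0,0],0]

```text
t: 10.95
tool_pos: [0.5224, 0.3578, 0.2786]
tool_rot: [0.003, -0.219, 0.976, 0.001]
contact_force: [-0.3, 0.7, -0.3]
gripper_width: 0.999
finger_force: 0.0
```

```bash
python3 - <<'E'
from h import *
o,m=st(); cap('wrist','w2'); cap('scene','s2')
crop('w2',200,120,240,180,3.3,'w2c')
E
```

```text
t 10.95 pos [0.5224 0.3578 0.2786] xaxis deg -154.73 z [ 0.005  0.004 -1.   ] F [-0.3  0.7 -0.3] M [ 0.18 -0.11  0.08] w 0.999 j7 [ 0.25  0.59 -1.35  1.38  0.58  1.6   0.98]
```

View pics/w2c.png

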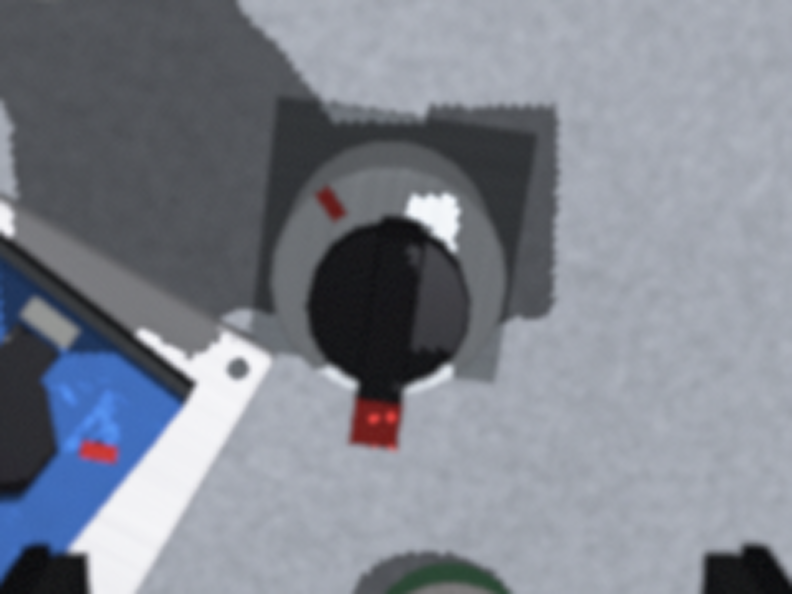

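Shows the red end now at crop (375,422), nearly parallel to the foot's edge (277,97)–(250,310), bar at (331,203). I'll check the angle and plan toward the near cartridge.

```bash
python3 - <<'E'
from h import *
c=load('w2'); f=lambda l:[[200+x/3.3,120+y/3.3] for x,y in l]
ang=lambda a,b:np.degrees(np.arctan2(*(b-a)[1::-1]))
w=px2w(c,f([[395,225],[376,446]]),[.137]*2); print('wing',ang(w[0],w[1]),np.linalg.norm(w[1]-w[0]))
e=px2w(c,f([[277,97],[250,310],[535,130],[494,382]]),[.006]*4); print('foot',ang(e[0],e[1]),ang(e[2],e[3]))
b=px2w(c,f([[331,203],[389,282]]),[.07]*2);print('bar',ang(b[1],b[0]),b[1])
a=px2w(c,f([[320,191],[342,216]]),[.07]*2);print('bar axis',ang(a[1],a[0]))
plan([.51,-.136,.28]); plan([.51,.1,.28])
E
```

```text
wing 20.368770216538735 0.05723588505147328
foot 16.343433880660648 17.699016162390837
bar -119.09972537344808 [0.52134379 0.3567137  0.07      ]
bar axis -113.9918239881804
shift cm (tool) [ 22.07 -43.98  -0.54] 
shift cm (tool) [ 12.   -22.64  -0.55]
```

Request:
arm_command:
  deltas:
    - [8.7,[0,0,0],10]
    - [8.7,[0,0,0],10]
    - [8.7,[0,0,0],10]
    - [8.7,[0,0,0],10]
    - [8.7,[0,0,0],10]
    - [8.7,[0,0,0],10]
    - [8.7,[0,0,0],10]
    - [8.7,[0,0,0],10]
    - [8.7,[0,0,0],10]
    - [8.7,[0,0,0],10]
    - [8.7,[-4.7,-1.4,0],0]
    - [8.7,[-4.7,-1.4,0],0]
    - [8.7,[-4.7,-1.4,0],0]
    - [8.7,[-4.7,-1.4,0],0]
    - [8.7,[-4.7,-1.4,0],0]
    - [8.7,[-4.7,-1.4,0],0]
    - [8.7,[-4.7,-1.4,0],0]
    - [8.7,[-4.7,-1.4,0],0]
    - [8.7,[-4.7,-1.4,0],0]
    - [8.7,[-4.7,-1.4,0],0]

```text
t: 13.55
tool_pos: [0.5092, -0.1363, 0.2727]
tool_rot: [-0.001, 0.607, 0.794, -0.001]
contact_force: [0.9, -0.9, 0.2]
gripper_width: 1.0
finger_force: 0.0
```

```bash
python3 - <<'E'
from h import *
c=cap('wrist','w3'); st()
E
```

```text
t 13.6 pos [ 0.508  -0.1454  0.272 ] xaxis deg 104.62 z [-0.004 -0.003 -1.   ] F [-0.8 -6.5  0.5] M [-0.47 -0.1   0.01] w 0.996 j7 [ 0.96  0.09 -0.78  1.65  0.07  1.43  0.43]
```

View pics/w3.png

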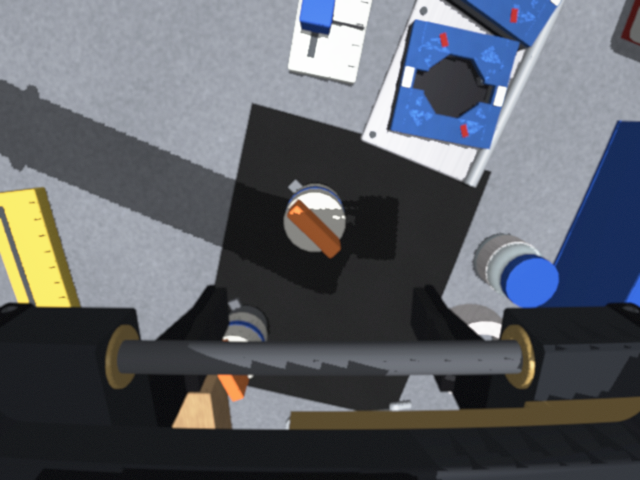

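```bash
python3 - <<'E'
from h import *
crop('w3',270,170,90,100,6,'w3c')
E
```

```text
(no output)
```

View pics/w3c.png

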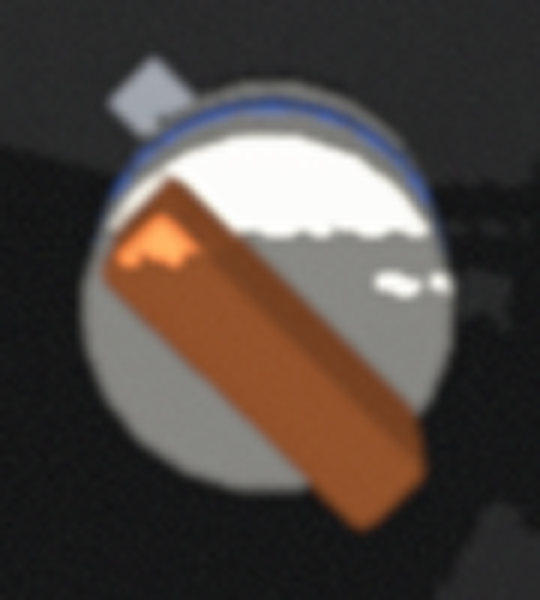

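```bash
cat >> h.py <<'E'
def wing(c,x0,y0,s,pts,z,Pz=None):
    P=px2w(c,[[x0+x/s,y0+y/s] for x,y in pts],[z]*len(pts)); d=(P[0]+P[1]-P[2]-P[3])[:2]/2
    a=np.degrees(np.arctan2(d[1],d[0])); print('centre',P.mean(0),'len',np.linalg.norm(d),'axis',a,a-180); return P.mean(0),a
E
python3 - <<'E'
from h import *
c=load('w3'); p,a=wing(c,270,170,6,[[105,270],[165,213],[362,530],[425,468]],.114)
b=px2w(c,[[408,78],[501,94],[444,40],[464,130]],[.041]*4); print('head1',b.mean(0),b[:2].mean(0),b[2:].mean(0),b[0]-b[1])
st(); plan([p[0],p[1],.081],a); plan([p[0],p[1],.081],a-180)
E
```

```text
centre [ 0.50724977 -0.14540301  0.114     ] len 0.05424430492273346 axis 149.0636671490732 -30.93633285092679
head1 [0.60539105 0.01345717 0.041     ] [0.60567546 0.01364418 0.041     ] [0.60510663 0.01327017 0.041     ] [-0.09363166 -0.01171591  0.        ]
t 13.6 pos [ 0.508  -0.1454  0.272 ] xaxis deg 104.62 z [-0.004 -0.003 -1.   ] F [-0.8 -6.5  0.5] M [-0.47 -0.1   0.01] w 0.996 j7 [ 0.96  0.09 -0.78  1.65  0.07  1.43  0.43]
shift cm (tool) [5.00e-02 1.00e-02 1.91e+01]  twist -44.4 (yaw 104.6->149.0636671490732)
shift cm (tool) [5.00e-02 1.00e-02 1.91e+01]  twist 135.6 (yaw 104.6->-30.93633285092679)
```

Request:
arm_command:
  deltas:
    - [8.7,[0,0,0],-9]
    - [8.7,[0,0,0],-9]
    - [8.7,[0,0,0],-9]
    - [8.7,[0,0,0],-9]
    - [8.7,[0,0,0],-8.4]
    - [8.7,[0,0,3],0]
    - [8.7,[0,0,2],0]
    - [8.7,[0,0,0],0]
    - [8.7,[0,0,0],0]
    - [8.7,[0,0,0],0]

```text
t: 14.85
tool_pos: [0.511, -0.1345, 0.2253]
tool_rot: [0.001, 0.262, 0.965, -0.0]
contact_force: [0.6, -0.6, 0.0]
gripper_width: 1.0
finger_force: 0.0
```

```bash
cat >> h.py <<'E'
from scipy.optimize import minimize
def orange(c):
    h=cv2.cvtColor(c['image'],cv2.COLOR_RGB2HSV); return ((h[...,0]>4)&(h[...,0]<18)&(h[...,1]>150)&(h[...,2]>60)).astype(np.uint8)
def fitwing(c,g,mask=None,z0=.080,z1=.114,l=.056,t=.014):
    """fit wing box (x,y,yaw deg) from guess by silhouette overlap"""
    M=orange(c) if mask is None else mask
    u=w2px(c,[[g[0],g[1],(z0+z1)/2]])[0]; lab=cv2.connectedComponents(M)[1]
    yy,xx=np.nonzero(M); k=np.argmin((xx-u[0])**2+(yy-u[1])**2); B=(lab==lab[yy[k],xx[k]]).astype(np.uint8)
    K=4; Bl=cv2.resize(B*255,None,fx=K,fy=K,interpolation=cv2.INTER_LINEAR)>127
    def cost(p):
        a=np.radians(p[2]); C=[[p[0]+i*l/2*np.cos(a)-j*t/2*np.sin(a),p[1]+i*l/2*np.sin(a)+j*t/2*np.cos(a),z] for i in(-1,1) for j in(-1,1) for z in(z0,z1)]
        q=cv2.convexHull(((w2px(c,C)+.5)*K).astype(np.float32)); S=np.zeros(Bl.shape,np.uint8); cv2.fillConvexPoly(S,np.round(q*16).astype(np.int32),1,shift=4); S=S>0
        return 1-(S&Bl).sum()/(S|Bl).sum()
    x=np.array([*g],float)
    for _ in range(2):
        r=minimize(cost,x,method='Nelder-Mead',options=dict(initial_simplex=x+np.array([[0,0,0],[.008,0,0],[0,.008,0],[0,0,8]]),xatol=1e-4,fatol=1e-4)); x=r.x
    print('wing x y yaw',np.round(x,4),'IoU',round(1-r.fun,3),'npx',B.sum()); return x
E
python3 - <<'E'
from h import *
fitwing(load('w3'),[.507,-.145,149])
st(); c=cap('wrist','w4'); x=fitwing(c,[.507,-.145,149]); plan([x[0],x[1],.085],x[2])
E
```

```text
wing x y yaw [ 5.074000e-01 -1.462000e-01  1.471416e+02] IoU 0.849 npx 1224
t 14.85 pos [ 0.511  -0.1345  0.2253] xaxis deg 149.65 z [ 0.001 -0.001 -1.   ] F [ 0.6 -0.6  0. ] M [ 0.01 -0.17 -0.03] w 1.0 j7 [ 0.98  0.12 -0.83  1.72  0.09  1.34  1.18]
wing x y yaw [ 5.075000e-01 -1.462000e-01  1.475286e+02] IoU 0.845 npx 1307
shift cm (tool) [-0.28 -1.19 14.03]  twist 2.1 (yaw 149.6->147.52855157205335)
```

```bash
sed -i 's/h\[...,0\]>4)&(h\[...,0\]<18)&(h\[...,1\]>150)&(h\[...,2\]>60/h[...,0]>3)\&(h[...,0]<20)\&(h[...,1]>110)\&(h[...,2]>45/' h.py
python3 - <<'E'
from h import *
for n in ['w3','w4']:
    c=load(n); x=fitwing(c,[.5075,-.146,148])
    x=fitwing(c,[.5075,-.146,148],z0=.083); 
plan([x[0],x[1],.085],x[2])
E
```

```text
wing x y yaw [ 5.074000e-01 -1.465000e-01  1.485876e+02] IoU 0.911 npx 1319
wing x y yaw [ 5.072000e-01 -1.463000e-01  1.482508e+02] IoU 0.932 npx 1319
wing x y yaw [ 5.065000e-01 -1.461000e-01  1.483928e+02] IoU 0.911 npx 1434
wing x y yaw [ 5.066000e-01 -1.462000e-01  1.484054e+02] IoU 0.919 npx 1434
shift cm (tool) [-0.2  -1.23 14.03]  twist 1.2 (yaw 149.6->148.4054380184427)
```

Request:
arm_command:
  deltas:
    - [8.7,[-0.2,-1.2,0],0]
    - [8.7,[0,0,0],1.2]
    - [8.7,[0,0,4],0]
    - [8.7,[0,0,4],0]
    - [8.7,[0,0,4],0]
    - [8.7,[0,0,2],0]
    - [8.7,[0,0,0],0]
    - [0.5,[0,0,0],0]
    - [0.5,[0,0,0],0]
    - [0.5,[0,0,0],0]
    - [0.5,[0,0,0],0]
    - [0.5,[0,0,0],0]
    - [0.5,[0,0,0],0]
    - [0.5,[0,0,0],0]
    - [0.5,[0,0,0],0]
    - [0.5,[0,0,0],0]
    - [0.5,[0,0,0],0]
    - [0.5,[0,0,0],0]
    - [0.5,[0,0,0],0]
    - [0.5,[0,0,0],0]
  grip_force: 35

```text
t: 17.4
tool_pos: [0.506, -0.1458, 0.0844]
tool_rot: [-0.0, 0.272, 0.962, -0.0]
contact_force: [-0.1, -0.7, -0.7]
gripper_width: 0.157
finger_force: 34.9
```

Request:
arm_command:
  deltas:
    - [0.5,[0,0,-3],0]
    - [0.5,[0,0,-4],0]
    - [0.5,[0,0,-4],0]
    - [0.5,[0,0,0],0]
    - [0.5,[0,0,0],0]

```text
t: 18.02
tool_pos: [0.5053, -0.1455, 0.1932]
tool_rot: [-0.001, 0.272, 0.962, -0.0]
contact_force: [0.1, 0.6, -4.2]
gripper_width: 0.159
finger_force: 34.9
```

```bash
python3 - <<'E'
from h import *
st(); c=cap('wrist','w5'); x=fitwing(c,[*robot.get_obs()['tool_pos'][:2],148],z0=.080+.11,z1=.114+.11)
plan([.605,.0135,.2],187)
E
```

```text
t 18.02 pos [ 0.5053 -0.1455  0.1932] xaxis deg 148.46 z [-0.002  0.001 -1.   ] F [ 0.1  0.6 -4.2] M [ 0.08 -0.11 -0.03] w 0.159 j7 [ 1.    0.14 -0.82  1.77  0.11  1.28  1.17]
wing x y yaw [ 5.068000e-01 -1.452000e-01  1.489277e+02] IoU 0.586 npx 3200
shift cm (tool) [-0.21 18.78 -0.74]  twist -38.5 (yaw 148.5->187)
```

```bash
cat >> h.py <<'E'
def bars(c,g,a,z=.041,r=.047,win=7):
    """white bar blobs near predicted spots -> head centre & axis"""
    hs=cv2.cvtColor(c['image'],cv2.COLOR_RGB2HSV); W=((hs[...,1]<60)&(hs[...,2]>150)).astype(np.uint8)
    n,lab,stt,cen=cv2.connectedComponentsWithStats(W); out=[]
    d=np.array([np.cos(np.radians(a)),np.sin(np.radians(a))])
    for s in(1,-1):
        u=w2px(c,[[*(np.array(g)+s*r*d),z]])[0]
        k=[i for i in range(1,n) if 15<stt[i,4]<500]; i=min(k,key=lambda i:np.hypot(*(cen[i]-u))); out.append(px2w(c,[cen[i]],[z])[0]); print('  pred',np.round(u),'blob',np.round(cen[i],1),stt[i,4])
    v=out[0]-out[1]; print('head',np.round((out[0]+out[1])/2,4)[:2],'axis',round(np.degrees(np.arctan2(v[1],v[0])),1),'span',round(np.linalg.norm(v),4))
E
python3 - <<'E'
from h import *
bars(load('w3'),[.605,.0135],187);bars(load('w4'),[.605,.0135],187);bars(load('scene0'),[.602,.0135],187);bars(load('side0'),[.602,.0135],187)
for n in ['scene0','side0']: bars(load(n),[.6255,.131],180)
E
```

```text
pred [407.  78.] blob [407.4  76.4] 201
  pred [500.  94.] blob [516.6  61.8] 157
head [0.607  0.0304] axis -156.5 span 0.1073
  pred [478. 182.] blob [478.7 181.3] 205
  pred [525. 258.] blob [478.7 181.3] 205
head [0.558  0.0089] axis 0.0 span 0.0
  pred [322. 283.] blob [321.6 283. ] 25
  pred [308. 313.] blob [306.2 312.6] 25
head [0.6023 0.0107] axis -175.1 span 0.0951
  pred [278. 247.] blob [277.3 245.7] 27
  pred [241. 242.] blob [233.3 244.4] 142
head [0.611 0.02 ] axis -164.2 span 0.108
  pred [366. 308.] blob [361.  294.7] 28
  pred [349. 339.] blob [344.  336.6] 29
head [0.6099 0.1124] axis -174.5 span 0.124
  pred [250. 277.] blob [246.1 279.1] 29
  pred [213. 268.] blob [214.3 263.8] 38
head [0.6294 0.129 ] axis 164.6 span 0.0955
```

Request:
arm_command:
  deltas:
    - [0.5,[-2.4,3.7,0],0]
    - [0.5,[-2.4,3.7,0],0]
    - [0.5,[-2.4,3.7,0],0]
    - [0.5,[-2.4,3.7,0],0]
    - [0.5,[-2.4,3.7,0],0]
    - [0.5,[0,0,0],0]
    - [0.5,[0,0,0],0]
    - [0.5,[0,0,0],0]

```text
t: 19.08
tool_pos: [0.7043, -0.0523, 0.194]
tool_rot: [-0.0, 0.272, 0.962, -0.001]
contact_force: [-0.6, 0.0, -2.6]
gripper_width: 0.16
finger_force: 35.0
```

```bash
python3 - <<'E'
from h import *
st(); c=cap('wrist','w6'); bars(c,[.605,.0135],187); bars(c,[.6275,.13],170)
E
```

```text
t 19.07 pos [ 0.7043 -0.0523  0.194 ] xaxis deg 148.38 z [-0.001 -0.001 -1.   ] F [-0.6  0.  -2.6] M [ 0.02 -0.11 -0.03] w 0.16 j7 [ 0.56  0.58 -0.8   1.31  0.41  1.43  0.81]
  pred [284.  23.] blob [319.3 205.4] 235
  pred [360. 124.] blob [319.3 205.4] 235
head [ 0.6911 -0.0433] axis 0.0 span 0.0
  pred [453. -48.] blob [622.8   4.9] 245
  pred [488.  79.] blob [622.8   4.9] 245
head [0.6781 0.2395] axis 0.0 span 0.0
```

View pics/w6.png

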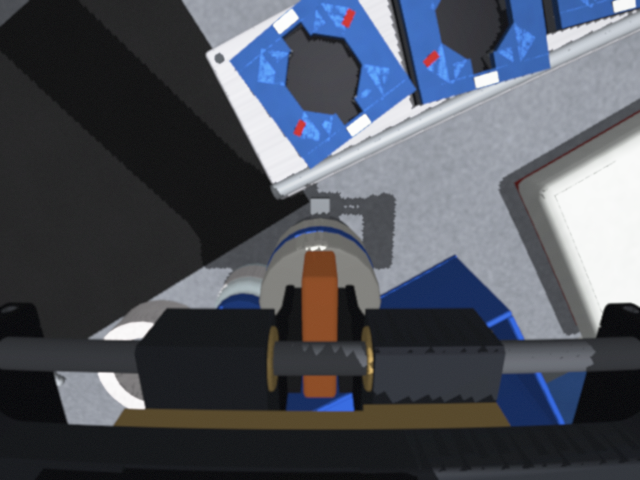

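Shows held cartridge straight in the fingers (wing x≈320, lug (319,205)); head1 white bars at (287,20),(358,125), red bars (348,17),(300,128).

```bash
python3 - <<'E'
from h import *
c=load('w6'); b=px2w(c,[[287,20],[358,125],[348,17],[300,128]],[.041]*4); v=b[0]-b[1]; r=b[2]-b[3]
ang=lambda v:np.degrees(np.arctan2(v[1],v[0]))
print('head1',b[:2].mean(0),b[2:].mean(0),ang(v),np.linalg.norm(v),'red',ang(r))
T=np.array(c['o']['tool_pos']);m=rot(c['o']['tool_rot'])
for zc in (.109,.113):
  l=px2w(c,[[319.3,205.4]],[zc])[0]; print('lug in tool',m.T@(l-T))
H=(b.mean(0)); d=np.array([np.cos(np.radians(187.5)),np.sin(np.radians(187.5))])
plan([H[0]+d[0]*.001,H[1]+d[1]*.001,.194],187.5)
E
```

```text
head1 [0.60474243 0.01377183 0.041     ] [0.60470858 0.01341292 0.041     ] -175.89083525152316 0.09397967512474034 red 123.83324762345653
lug in tool [0.03041608 0.00094414 0.08497191]
lug in tool [0.03127137 0.00094552 0.08097235]
shift cm (tool) [12.02  0.32  0.04]  twist -39.1 (yaw 148.4->187.5)
```

Request:
arm_command:
  deltas:
    - [0.5,[4,0.1,0],0]
    - [0.5,[4,0.1,0],0]
    - [0.5,[4,0.1,0],0]
    - [0.5,[0,0,0],-9.2]
    - [0.5,[0,0,0],-9.2]
    - [0.5,[0,0,0],-9.2]
    - [0.5,[0,0,0],-9]
    - [0.5,[0,0,2],0]
    - [0.5,[0,0,1.7],0]
    - [0.5,[0,0,0],0]
    - [0.5,[0,0,0],0]
    - [0.5,[0,0,0],0]

```text
t: 20.62
tool_pos: [0.605, 0.0147, 0.1581]
tool_rot: [0.001, -0.044, 0.999, -0.0]
contact_force: [0.6, 0.4, -2.8]
gripper_width: 0.161
finger_force: 35.0
```

```bash
python3 - <<'E'
from h import *
st(); plan([.6037,.0135,.125],185)
E
```

```text
t 20.62 pos [0.605  0.0147 0.1581] xaxis deg -174.96 z [ 0.001 -0.    -1.   ] F [ 0.6  0.4 -2.8] M [ 0.07 -0.12  0.02] w 0.161 j7 [ 0.71  0.43 -0.99  1.63  0.37  1.29  1.32]
shift cm (tool) [ 0.15 -0.11  3.31]  twist 0.0 (yaw -175.0->185)
```

Lower in steps to lip height (underside ≈41 mm at tool z ≈ 0.124), then push through.

Request:
arm_command:
  deltas:
    - [0.5,[0.1,-0.1,0],0]
    - [0.5,[0,0,1.5],0]
    - [0.5,[0,0,1.5],0]
    - [0.5,[0,0,0.5],0]
    - [0.5,[0,0,0.5],0]
    - [0.5,[0,0,0],0]

```text
t: 21.38
tool_pos: [0.6035, 0.0134, 0.1172]
tool_rot: [-0.0, -0.044, 0.999, 0.0]
contact_force: [-0.9, -0.5, -3.4]
gripper_width: 0.157
finger_force: 35.0
```

```bash
python3 - <<'E'
from h import *
st()
E
```

```text
t 21.38 pos [0.6035 0.0134 0.1172] xaxis deg -174.94 z [-0.  0. -1.] F [-0.9 -0.5 -3.4] M [ 0.08 -0.17 -0.02] w 0.157 j7 [ 0.7   0.47 -0.96  1.67  0.4   1.22  1.3 ]
```

No resistance: lugs are in the slots. Push home.

Request:
arm_command:
  deltas:
    - [0.5,[0,0,0.5],0]
    - [0.5,[0,0,0.4],0]
    - [0.5,[0,0,0.3],0]
    - [0.5,[0,0,0.2],0]
    - [0.5,[0,0,0],0]
    - [0.5,[0,0,0],0]

```text
t: 22.12
tool_pos: [0.6048, 0.0134, 0.1064]
tool_rot: [0.001, -0.044, 0.999, -0.001]
contact_force: [-3.1, -1.8, 11.5]
gripper_width: 0.157
finger_force: 35.0
```

```bash
python3 - <<'E'
from h import *
st()
E
```

```text
t 22.12 pos [0.6048 0.0134 0.1064] xaxis deg -174.96 z [ 0.002 -0.001 -1.   ] F [-3.1 -1.8 11.5] M [-0.09  0.94 -0.01] w 0.157 j7 [ 0.69  0.48 -0.96  1.68  0.42  1.2   1.29]
```

Request:
arm_command:
  deltas:
    - [0.5,[0,0,0.2],0]
    - [0.5,[0,0,0.1],0]
    - [0.5,[0,0,0],0]
    - [0.5,[0,0,0],0]

```text
t: 22.62
tool_pos: [0.605, 0.0135, 0.1064]
tool_rot: [0.001, -0.044, 0.999, -0.002]
contact_force: [-9.8, -3.0, 27.5]
gripper_width: 0.156
finger_force: 35.0
```

```bash
python3 - <<'E'
from h import *
st()
E
```

```text
t 22.62 pos [0.605  0.0135 0.1064] xaxis deg -174.97 z [ 0.003 -0.003 -1.   ] F [-9.8 -3.  27.5] M [-0.4   2.45  0.04] w 0.156 j7 [ 0.69  0.48 -0.96  1.68  0.42  1.2   1.29]
```

Request:
arm_command:
  deltas:
    - [0.5,[-0.1,0,-0.25],0]
    - [0.5,[0,0,0],6]
    - [0.5,[0,0,0],8]
    - [0.5,[0,0,0],8]
    - [0.5,[0,0,0],8]
    - [0.5,[0,0,0],8]
    - [0.5,[0,0,0],8]
    - [0.5,[0,0,0],6]
    - [0.5,[0,0,0],4]
    - [0.5,[0,0,0],0]

```text
t: 23.88
tool_pos: [0.6049, 0.0154, 0.1064]
tool_rot: [0.0, 0.43, 0.903, 0.0]
contact_force: [-7.4, 1.3, 15.1]
gripper_width: 0.162
finger_force: 35.0
```

```bash
python3 - <<'E'
from h import *
st()
E
```

```text
t 23.88 pos [0.6049 0.0154 0.1064] xaxis deg 129.12 z [ 0.001  0.    -1.   ] F [-7.4  1.3 15.1] M [0.39 1.58 0.1 ] w 0.162 j7 [ 0.55  0.41 -0.77  1.69  0.31  1.17  0.39]
```

Turned 56°. Continue to the stop.

Request:
arm_command:
  deltas:
    - [0.5,[0,0,0],4]
    - [0.5,[0,0,0],3]
    - [0.5,[0,0,0],3]
    - [0.5,[0,0,0],2]
    - [0.5,[0,0,0],0]
    - [0.5,[0,0,0],0]

```text
t: 24.62
tool_pos: [0.6041, 0.0147, 0.1065]
tool_rot: [0.0, 0.52, 0.854, -0.001]
contact_force: [-9.0, -0.1, 18.3]
gripper_width: 0.168
finger_force: 37.7
```

```bash
python3 - <<'E'
from h import *
st()
E
```

```text
t 24.62 pos [0.6041 0.0147 0.1065] xaxis deg 117.29 z [-0.001 -0.002 -1.   ] F [-9.  -0.1 18.3] M [-0.08  2.17  0.95] w 0.168 j7 [ 0.53  0.4  -0.73  1.69  0.29  1.17  0.19]
```

Request:
arm_command:
  deltas:
    - [0.5,[0,0,-0.2],0]
    - [8.7,[0,0,0],0]
    - [8.7,[0,0,0],0]
    - [8.7,[0,0,0],0]
    - [8.7,[0,0,0],0]
    - [8.7,[0,0,0],0]
    - [8.7,[0,0,0],0]
    - [8.7,[0,0,-4],0]
    - [8.7,[0,0,-4],0]
    - [8.7,[0,0,-4],0]
    - [8.7,[0,0,-3],0]
    - [8.7,[0,0,0],0]
    - [8.7,[0,0,0],0]

```text
t: 26.25
tool_pos: [0.6042, 0.0134, 0.2541]
tool_rot: [-0.0, 0.522, 0.853, -0.0]
contact_force: [-0.4, 0.0, -0.2]
gripper_width: 0.996
finger_force: 0.0
```

```bash
python3 - <<'E'
from h import *
st(); c=cap('wrist','w7'); fitwing(c,[.6047,.0136,123],z0=.105,z1=.136)
s=cap('scene','s7'); fitwing(s,[.465,-.305,120])
d=cap('side','d7'); fitwing(d,[.465,-.305,120])
plan([.465,-.305,.26])
E
```

```text
t 26.25 pos [0.6042 0.0134 0.2541] xaxis deg 117.05 z [-0.001 -0.    -1.   ] F [-0.4  0.  -0.2] M [ 0.03 -0.16 -0.02] w 0.996 j7 [ 0.56  0.29 -0.77  1.5   0.2   1.43  0.26]
wing x y yaw [6.042000e-01 1.420000e-02 1.228994e+02] IoU 0.887 npx 1290
wing x y yaw [  0.4581  -0.3224 128.3738] IoU 0.921 npx 266
wing x y yaw [  0.4638  -0.3284 119.6012] IoU 0.813 npx 140
shift cm (tool) [-22.03 -26.85  -0.61]
```

Request:
arm_command:
  deltas:
    - [8.7,[-3.3,-4,0],0]
    - [8.7,[-3.3,-4,0],0]
    - [8.7,[-3.3,-4,0],0]
    - [8.7,[-3.3,-4,0],0]
    - [8.7,[-3.3,-4,0],0]
    - [8.7,[-3.3,-4,0],0]
    - [8.7,[-3.3,-4,0],0]
    - [8.7,[0,0,0],0]
    - [8.7,[0,0,0],0]
    - [8.7,[0,0,0],0]

```text
t: 27.65
tool_pos: [0.4612, -0.3179, 0.2548]
tool_rot: [-0.0, 0.521, 0.854, 0.0]
contact_force: [0.6, 0.2, -0.9]
gripper_width: 0.999
finger_force: 0.0
```

```bash
python3 - <<'E'
from h import *
st(); c=cap('wrist','w8'); x=fitwing(c,[.46,-.322,125],z0=.083); plan([x[0],x[1],.085],x[2])
q=load('scene0'); b=px2w(q,[[270+343/3.4,260+173/3.4],[270+253/3.4,260+262/3.4],[270+515/3.4,260+240/3.4],[270+432/3.4,260+340/3.4]],[.041]*4)
for i in (0,2): v=b[i]-b[i+1]; print('head',b[i:i+2].mean(0),np.degrees(np.arctan2(v[1],v[0])),np.linalg.norm(v))
crop('w8',240,110,200,150,4,'w8c')
E
```

```text
t 27.65 pos [ 0.4612 -0.3179  0.2548] xaxis deg 117.22 z [-0.     0.001 -1.   ] F [ 0.6  0.2 -0.9] M [ 0.03 -0.14 -0.  ] w 0.999 j7 [ 1.06  0.15 -0.55  1.61  0.08  1.4   0.97]
wing x y yaw [  0.4611  -0.3189 125.5844] IoU 0.898 npx 1177
shift cm (tool) [-0.09 -0.06 17.  ]  twist -8.4 (yaw 117.2->125.58437375225064)
head [0.62746791 0.1322891  0.041     ] 164.32221754574093 0.09328970916620659
head [0.63131948 0.25195572 0.041     ] 165.44838045523733 0.09454104610047921
```

View pics/w8.png

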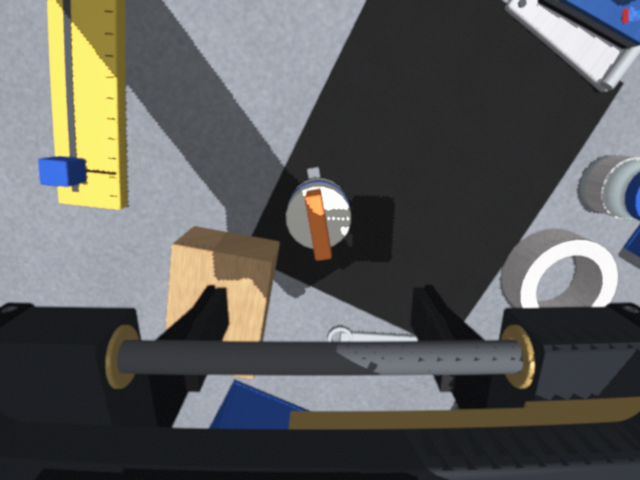

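Second cartridge wing (313,193)–(322,258), carton close by but only 70 mm tall (fingertips stay at 85 mm).

Request:
arm_command:
  deltas:
    - [8.7,[-0.1,-0.1,0],0]
    - [8.7,[0,0,0],-8.4]
    - [8.7,[0,0,4],0]
    - [8.7,[0,0,5],0]
    - [8.7,[0,0,5],0]
    - [8.7,[0,0,2],0]
    - [8.7,[0,0,1],0]
    - [8.7,[0,0,0],0]
    - [0.5,[0,0,0],0]
    - [0.5,[0,0,0],0]
    - [0.5,[0,0,0],0]
    - [0.5,[0,0,0],0]
    - [0.5,[0,0,0],0]
    - [0.5,[0,0,0],0]
    - [0.5,[0,0,0],0]
    - [0.5,[0,0,0],0]
    - [0.5,[0,0,0],0]
    - [0.5,[0,0,0],0]
    - [0.5,[0,0,0],0]
    - [0.5,[0,0,0],0]

```text
t: 30.2
tool_pos: [0.4598, -0.3209, 0.0849]
tool_rot: [-0.0, 0.458, 0.889, 0.0]
contact_force: [0.6, 0.3, -2.0]
gripper_width: 0.159
finger_force: 34.9
```

Request:
arm_command:
  deltas:
    - [0.5,[0,0,0],0]
    - [0.5,[0,0,-3],0]
    - [0.5,[0,0,-4],0]
    - [0.5,[0,0,-4],0]
    - [0.5,[0,0,0],0]
    - [0.5,[0,0,0],0]

```text
t: 30.95
tool_pos: [0.459, -0.3207, 0.1939]
tool_rot: [-0.001, 0.458, 0.889, -0.0]
contact_force: [-0.1, 0.0, -2.2]
gripper_width: 0.162
finger_force: 34.9
```

```bash
python3 - <<'E'
from h import *
o,m=st(); H=np.array([.627,.132]); plan([*(H-.115*m[:2,0]),.194])
E
```

```text
t 30.95 pos [ 0.459  -0.3207  0.1939] xaxis deg 125.44 z [-0.002  0.001 -1.   ] F [-0.1  0.  -2.2] M [-0.01 -0.08  0.01] w 0.162 j7 [ 1.07  0.19 -0.56  1.7   0.1   1.29  1.1 ]
shift cm (tool) [ 1.564e+01  3.993e+01 -3.000e-02]
```

Request:
arm_command:
  deltas:
    - [0.5,[0,0,-4.5],0]
    - [0.5,[1.95,5,0],0]
    - [0.5,[1.95,5,0],0]
    - [0.5,[1.95,5,0],0]
    - [0.5,[1.95,5,0],0]
    - [0.5,[1.95,5,0],0]
    - [0.5,[1.95,5,0],0]
    - [0.5,[1.95,5,0],0]
    - [0.5,[1.95,5,0],0]
    - [0.5,[0,0,0],0]
    - [0.5,[0,0,0],0]
    - [0.5,[0,0,0],0]

```text
t: 32.45
tool_pos: [0.6948, 0.0359, 0.239]
tool_rot: [-0.0, 0.459, 0.888, -0.001]
contact_force: [0.5, -1.0, -2.4]
gripper_width: 0.158
finger_force: 35.0
```

```bash
python3 - <<'E'
from h import *
st(); c=cap('wrist','w9'); print(w2px(c,[[.627,.132,.041]])); cv2.imwrite('pics/w9t.png',cv2.resize(c['image'][0:240,:,::-1],(800,300)))
u=w2px(c,[[.627,.132,.041]])[0].astype(int)
y0=max(0,u[1]-85);x0=max(0,u[0]-110); print(x0,y0); crop('w9',x0,y0,220,165,3.6,'w9c')
E
```

```text
t 32.45 pos [0.6948 0.0359 0.239 ] xaxis deg 125.31 z [-0.002 -0.002 -1.   ] F [ 0.5 -1.  -2.4] M [-0.01 -0.13 -0.02] w 0.158 j7 [ 0.4   0.51 -0.73  1.27  0.33  1.48  0.32]
[[319.19144414  82.50277337]]
209 0
```

View pics/w9c.png

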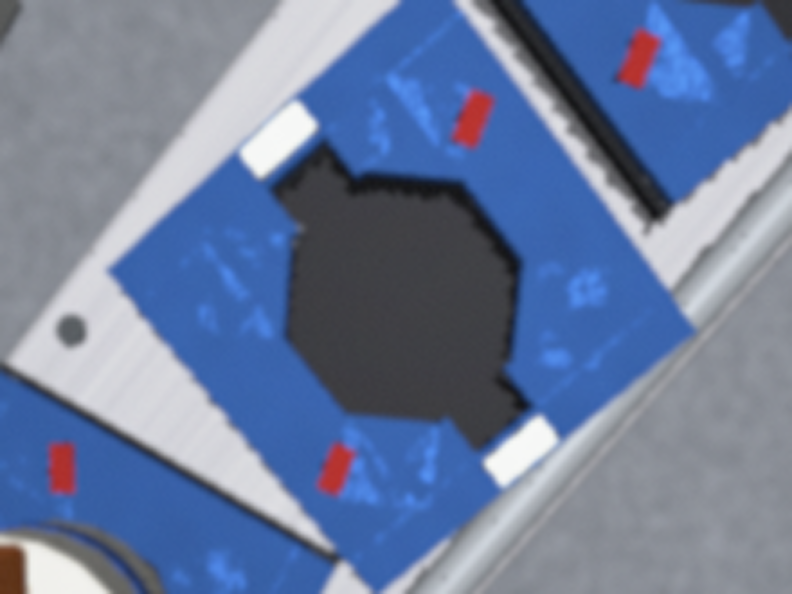

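Head2's white bars at crop (278,140),(521,451), red bars (473,119),(337,470).

```bash
python3 - <<'E'
from h import *
c=load('w9'); b=px2w(c,[[209+x/3.6,y/3.6] for x,y in [[278,140],[521,451],[473,119],[337,470]]],[.041]*4); v=b[0]-b[1]; r=b[2]-b[3]
ang=lambda v:np.degrees(np.arctan2(v[1],v[0]))
print('head2',b[:2].mean(0),b[2:].mean(0),ang(v),np.linalg.norm(v),'red',ang(r))
H=b.mean(0)[:2]; a=np.radians(ang(v)); t=H-.001*np.array([np.cos(a),np.sin(a)]); print(t); plan([*t,.239],ang(v))
E
```

```text
head2 [0.62845186 0.13251114 0.041     ] [0.62853177 0.13250598 0.041     ] 164.85903303990523 0.09391485050022741 red 103.07560737228
[0.6294571  0.13224736]
shift cm (tool) [11.64  0.23  0.04]  twist -39.6 (yaw 125.3->164.85903303990523)
```

Request:
arm_command:
  deltas:
    - [0.5,[4,0.1,0],0]
    - [0.5,[4,0.1,0],0]
    - [0.5,[3.6,0,0],0]
    - [0.5,[0,0,0],-10]
    - [0.5,[0,0,0],-10]
    - [0.5,[0,0,0],-10]
    - [0.5,[0,0,0],-9.6]
    - [0.5,[0,0,4],0]
    - [0.5,[0,0,4],0]
    - [0.5,[0,0,0],0]
    - [0.5,[0,0,0],0]
    - [0.5,[0,0,0],0]

```text
t: 34.0
tool_pos: [0.6308, 0.1341, 0.1624]
tool_rot: [0.002, 0.13, 0.991, 0.0]
contact_force: [-0.2, 0.5, -2.6]
gripper_width: 0.163
finger_force: 35.0
```

```bash
python3 - <<'E'
from h import *
st(); plan([.6295,.1322,.117],164.9)
E
```

```text
t 34.0 pos [0.6308 0.1341 0.1624] xaxis deg 165.03 z [ 0.004  0.001 -1.   ] F [-0.2  0.5 -2.6] M [ 0.09 -0.16  0.  ] w 0.163 j7 [ 0.41  0.48 -0.88  1.52  0.38  1.31  0.79]
shift cm (tool) [ 0.1  -0.22  4.54]  twist 0.1 (yaw 165.0->164.9)
```

Request:
arm_command:
  deltas:
    - [0.5,[0.1,-0.2,0],0]
    - [0.5,[0,0,2],0]
    - [0.5,[0,0,1],0]
    - [0.5,[0,0,0],0]

```text
t: 34.5
tool_pos: [0.627, 0.1317, 0.128]
tool_rot: [-0.002, 0.13, 0.992, -0.001]
contact_force: [0.1, 0.0, -2.1]
gripper_width: 0.154
finger_force: 35.0
```

```bash
python3 - <<'E'
from h import *
st(); plan([.6295,.1322,.117],164.9)
E
```

```text
t 34.5 pos [0.627  0.1317 0.128 ] xaxis deg 165.06 z [-0.003 -0.001 -1.   ] F [ 0.1  0.  -2.1] M [ 0.07 -0.15  0.01] w 0.154 j7 [ 0.41  0.51 -0.87  1.57  0.4   1.26  0.78]
shift cm (tool) [-0.24  0.12  1.1 ]  twist 0.2 (yaw 165.1->164.9)
```

Request:
arm_command:
  deltas:
    - [0.5,[0,0,0],0]
    - [0.5,[0,0,0],0]

```text
t: 34.75
tool_pos: [0.6284, 0.1324, 0.1305]
tool_rot: [0.0, 0.13, 0.992, 0.0]
contact_force: [-0.4, 0.2, -3.2]
gripper_width: 0.159
finger_force: 35.0
```

```bash
python3 - <<'E'
from h import *
st(); plan([.6295,.1322,.117],164.9)
E
```

```text
t 34.75 pos [0.6284 0.1324 0.1305] xaxis deg 165.06 z [ 0.001  0.    -1.   ] F [-0.4  0.2 -3.2] M [ 0.09 -0.22  0.04] w 0.159 j7 [ 0.41  0.5  -0.87  1.56  0.4   1.26  0.78]
shift cm (tool) [-0.11  0.01  1.35]  twist 0.2 (yaw 165.1->164.9)
```

Request:
arm_command:
  deltas:
    - [0.5,[-0.1,0,0.3],0]
    - [0.5,[0,0,0.5],0]
    - [0.5,[0,0,0.5],0]
    - [0.5,[0,0,0],0]
    - [0.5,[0,0,0.5],0]
    - [0.5,[0,0,0.5],0]
    - [0.5,[0,0,0.3],0]
    - [0.5,[0,0,0],0]
    - [0.5,[0,0,0],0]

```text
t: 35.88
tool_pos: [0.6295, 0.1321, 0.1069]
tool_rot: [0.001, 0.13, 0.992, -0.0]
contact_force: [-4.8, -1.2, 11.8]
gripper_width: 0.161
finger_force: 35.0
```

```bash
python3 - <<'E'
from h import *
st()
E
```

```text
t 35.88 pos [0.6295 0.1321 0.1069] xaxis deg 165.05 z [ 0.001 -0.001 -1.   ] F [-4.8 -1.2 11.8] M [-0.37  1.15 -0.  ] w 0.161 j7 [ 0.4   0.53 -0.86  1.58  0.42  1.22  0.77]
```

Request:
arm_command:
  deltas:
    - [0.5,[0,0,0.1],0]
    - [0.5,[0,0,0],6]
    - [0.5,[0,0,0],8]
    - [0.5,[0,0,0],8]
    - [0.5,[0,0,0],8]
    - [0.5,[0,0,0],8]
    - [0.5,[0,0,0],8]
    - [0.5,[0,0,0],6]
    - [0.5,[0,0,0],4]
    - [0.5,[0,0,0],4]
    - [0.5,[0,0,0],3]
    - [0.5,[0,0,0],3]
    - [0.5,[0,0,0],2]
    - [0.5,[0,0,0],0]
    - [0.5,[0,0,0],0]

```text
t: 37.75
tool_pos: [0.6286, 0.1334, 0.107]
tool_rot: [0.001, 0.661, 0.751, -0.0]
contact_force: [-7.6, -0.8, 17.9]
gripper_width: 0.169
finger_force: 37.7
```

```bash
python3 - <<'E'
from h import *
st()
E
```

```text
t 37.75 pos [0.6286 0.1334 0.107 ] xaxis deg 97.29 z [ 0.001 -0.001 -1.   ] F [-7.6 -0.8 17.9] M [-0.29  2.06  0.98] w 0.169 j7 [ 0.24  0.46 -0.64  1.59  0.29  1.19 -0.33]
```

Request:
arm_command:
  deltas:
    - [0.5,[0,0,-0.2],0]
    - [8.7,[0,0,0],0]
    - [8.7,[0,0,0],0]
    - [8.7,[0,0,0],0]
    - [8.7,[0,0,0],0]
    - [8.7,[0,0,0],0]
    - [8.7,[0,0,0],0]
    - [8.7,[0,0,-4],0]
    - [8.7,[0,0,-4],0]
    - [8.7,[0,0,-4],0]
    - [8.7,[0,0,-4],0]
    - [8.7,[0,0,0],0]
    - [8.7,[0,0,0],0]

```text
t: 39.38
tool_pos: [0.6288, 0.1317, 0.2643]
tool_rot: [-0.0, 0.662, 0.749, -0.0]
contact_force: [-0.0, -0.5, -0.2]
gripper_width: 1.002
finger_force: 0.0
```

```bash
python3 - <<'E'
from h import *
st(); c=cap('wrist','w10'); fitwing(c,[.6285,.1325,103],z0=.105,z1=.136)
s=cap('scene','s10'); cv2.imwrite('pics/s10c.png',cv2.resize(s['image'][:,:,::-1],(800,600)))
plan([.522,.3562,.265],198.4)
n,l,stt,cen=cv2.connectedComponentsWithStats(orange(s)); print([(np.round(cen[i]),stt[i,4]) for i in range(1,n) if stt[i,4]>60])
E
```

```text
t 39.38 pos [0.6288 0.1317 0.2643] xaxis deg 97.06 z [-0.001 -0.    -1.   ] F [-0.  -0.5 -0.2] M [-0.08 -0.11 -0.01] w 1.002 j7 [ 0.26  0.36 -0.67  1.39  0.22  1.47 -0.28]
wing x y yaw [  0.6277   0.1341 102.9527] IoU 0.89 npx 1215
shift cm (tool) [23.61 -7.8  -0.15]  twist -101.3 (yaw 97.1->198.4)
[(array([326.,  23.]), np.int32(134)), (array([314., 275.]), np.int32(366)), (array([360., 301.]), np.int32(397))]
```

Request:
arm_command:
  deltas:
    - [8.7,[4.7,-1.55,0],0]
    - [8.7,[4.7,-1.55,0],0]
    - [8.7,[4.7,-1.55,0],0]
    - [8.7,[4.7,-1.55,0],0]
    - [8.7,[4.7,-1.55,0],0]
    - [8.7,[0,0,0],-10]
    - [8.7,[0,0,0],-10]
    - [8.7,[0,0,0],-10]
    - [8.7,[0,0,0],-10]
    - [8.7,[0,0,0],-10]
    - [8.7,[0,0,0],-10]
    - [8.7,[0,0,0],-10]
    - [8.7,[0,0,0],-10]
    - [8.7,[0,0,0],-10]
    - [8.7,[0,0,0],-10]
    - [8.7,[0,0,0],0]
    - [8.7,[0,0,0],0]

```text
t: 41.6
tool_pos: [0.5231, 0.3553, 0.2643]
tool_rot: [-0.001, -0.147, 0.989, -0.0]
contact_force: [-0.2, -0.8, -0.9]
gripper_width: 0.996
finger_force: 0.0
```

```bash
python3 - <<'E'
from h import *
st(); c=cap('wrist','w11')
im=c['image'].astype(int); red=((im[...,0]>90)&(im[...,1]<50)&(im[...,2]<50)).astype(np.uint8)
n,l,stt,cen=cv2.connectedComponentsWithStats(red)
for i in range(1,n):
    if stt[i,4]>30: print(np.round(cen[i],1),stt[i],px2w(c,[cen[i]],[.137])[0])
plan([.522,.3562,.109],199)
E
```

```text
t 41.6 pos [0.5231 0.3553 0.2643] xaxis deg -163.11 z [-0.001 -0.001 -1.   ] F [-0.2 -0.8 -0.9] M [ 0.14 -0.12 -0.01] w 0.996 j7 [ 0.14  0.46 -1.07  1.41  0.4   1.51  0.95]
[264.8  14.8] [236   0  57  33 339] [0.38636252 0.275605   0.137     ]
[298.5 188.5] [295 185   8   8  32] [0.49526061 0.3310054  0.137     ]
[320.  255.5] [314 249  13  13 157] [0.54240787 0.3625071  0.137     ]
shift cm (tool) [ 0.08  0.12 15.55]  twist -2.1 (yaw -163.1->199)
```

Request:
arm_command:
  deltas:
    - [8.7,[0.1,0.1,0],0]
    - [8.7,[0,0,0],-1]
    - [8.7,[0,0,4],0]
    - [8.7,[0,0,4],0]
    - [8.7,[0,0,4],0]
    - [8.7,[0,0,2.5],0]
    - [8.7,[0,0,1],0]
    - [0.5,[0,0,0],0]
    - [0.5,[0,0,0],0]
    - [0.5,[0,0,0],0]
    - [0.5,[0,0,0],0]
    - [0.5,[0,0,0],0]
    - [0.5,[0,0,0],0]
    - [0.5,[0,0,0],0]
    - [0.5,[0,0,0],0]
    - [0.5,[0,0,0],0]
    - [0.5,[0,0,0],0]
    - [0.5,[0,0,0],0]
    - [0.5,[0,0,0],0]
    - [0.5,[0,0,0],0]
  grip_force: 15

```text
t: 44.15
tool_pos: [0.5222, 0.3556, 0.1099]
tool_rot: [-0.0, -0.157, 0.988, -0.001]
contact_force: [1.1, -2.1, 2.8]
gripper_width: 0.139
finger_force: 15.0
```

```bash
python3 - <<'E'
from h import *
st()
E
```

```text
t 44.15 pos [0.5222 0.3556 0.1099] xaxis deg -161.98 z [-0.    -0.001 -1.   ] F [ 1.1 -2.1  2.8] M [-0.7  -0.11 -0.21] w 0.139 j7 [ 0.11  0.56 -1.01  1.61  0.5   1.25  0.9 ]
```

Gripped. Turn clockwise ~137.

Request:
arm_command:
  deltas:
    - [0.5,[0,0,0],8]
    - [0.5,[0,0,0],8]
    - [0.5,[0,0,0],8]
    - [0.5,[0,0,0],8]
    - [0.5,[0,0,0],8]
    - [0.5,[0,0,0],8]
    - [0.5,[0,0,0],8]
    - [0.5,[0,0,0],8]
    - [0.5,[0,0,0],8]
    - [0.5,[0,0,0],8]
    - [0.5,[0,0,0],8]
    - [0.5,[0,0,0],8]
    - [0.5,[0,0,0],8]
    - [0.5,[0,0,0],8]
    - [0.5,[0,0,0],8]
    - [0.5,[0,0,0],4]
    - [0.5,[0,0,0],4]
    - [0.5,[0,0,0],0]

```text
t: 46.4
tool_pos: [0.5218, 0.3552, 0.1099]
tool_rot: [0.001, 0.819, 0.574, -0.001]
contact_force: [-1.8, -4.8, 3.0]
gripper_width: 0.138
finger_force: 15.0
```

Request:
arm_command:
  deltas:
    - [0.5,[0,0,0],4]
    - [0.5,[0,0,0],3]
    - [0.5,[0,0,0],3]
    - [0.5,[0,0,0],0]

```text
t: 46.9
tool_pos: [0.5217, 0.3552, 0.1099]
tool_rot: [0.001, 0.866, 0.5, -0.001]
contact_force: [-1.4, -4.7, 3.8]
gripper_width: 0.134
finger_force: 15.0
```

```bash
python3 - <<'E'
from h import *
st()
E
```

```text
t 46.9 pos [0.5217 0.3552 0.1099] xaxis deg 60.05 z [-0.001 -0.002 -1.   ] F [-1.4 -4.7  3.8] M [-1.1   0.23 -0.04] w 0.134 j7 [-0.2   0.41 -0.56  1.62  0.23  1.18 -1.33]
```

Request:
arm_command:
  deltas:
    - [0.5,[0,0,0],3]
    - [0.5,[0,0,0],3]
    - [0.5,[0,0,0],2]
    - [0.5,[0,0,0],0]

```text
t: 47.4
tool_pos: [0.522, 0.3557, 0.1099]
tool_rot: [0.001, 0.898, 0.439, -0.0]
contact_force: [-0.3, -5.2, 2.2]
gripper_width: 0.156
finger_force: 16.4
```

```bash
python3 - <<'E'
from h import *
st()
E
```

```text
t 47.4 pos [0.522  0.3557 0.1099] xaxis deg 52.11 z [ 0.    -0.001 -1.   ] F [-0.3 -5.2  2.2] M [-1.2   0.1   0.46] w 0.156 j7 [-0.22  0.41 -0.53  1.62  0.22  1.18 -1.46]
```

Request:
arm_command:
  deltas:
    - [8.7,[0,0,0],0]
    - [8.7,[0,0,0],0]
    - [8.7,[0,0,0],0]
    - [8.7,[0,0,0],0]
    - [8.7,[0,0,0],0]
    - [8.7,[0,0,0],0]
    - [8.7,[0,0,-4],0]
    - [8.7,[0,0,-4],0]
    - [8.7,[0,0,-4],0]
    - [8.7,[0,0,-3],0]
    - [8.7,[0,0,0],0]
    - [8.7,[0,0,0],0]

```text
t: 48.9
tool_pos: [0.5217, 0.3559, 0.259]
tool_rot: [0.0, 0.899, 0.439, -0.001]
contact_force: [0.0, 0.0, -1.0]
gripper_width: 0.997
finger_force: 0.0
```

```bash
python3 - <<'E'
from h import *
st(); c=cap('wrist','w12')
im=c['image'].astype(int); red=((im[...,0]>90)&(im[...,1]<50)&(im[...,2]<50)).astype(np.uint8)
n,l,stt,cen=cv2.connectedComponentsWithStats(red)
for i in range(1,n):
    if stt[i,4]>15:
        for z in (.137,.07):
            p=px2w(c,[cen[i]],[z])[0]; d=p-[.522,.356,0]; print(np.round(cen[i],1),stt[i,4],z,p,np.degrees(np.arctan2(d[1],d[0])),np.hypot(*d[:2]))
E
```

```text
t 48.9 pos [0.5217 0.3559 0.259 ] xaxis deg 52.05 z [-0.001 -0.001 -1.   ] F [ 0.  0. -1.] M [ 0.01 -0.05 -0.  ] w 0.997 j7 [-0.2   0.32 -0.55  1.43  0.17  1.45 -1.42]
[435.5 195.8] 23 0.137 [0.60959351 0.32632709 0.137     ] -18.714164866042662 0.09248299506192909
[435.5 195.8] 23 0.07 [0.61812482 0.30363059 0.07      ] -28.581827652449178 0.1094647712733855
[493.9 246.6] 20 0.137 [0.62469756 0.26308029 0.137     ] -42.13847627053405 0.13849499054032904
[493.9 246.6] 20 0.07 [0.63679226 0.22546241 0.07      ] -48.67221945659116 0.17383131218349768
[323.9 259.7] 174 0.137 [0.51132329 0.33765842 0.137     ] -120.20386864660522 0.02122276023402425
[323.9 259.7] 174 0.07 [0.49667041 0.31763524 0.07      ] -123.43401760963654 0.0459721990610468
[490.  282.2] 16 0.137 [0.6066607  0.23814277 0.137     ] -54.30907896219727 0.14511292776397489
[490.  282.2] 16 0.07 [0.61450009 0.19464156 0.07      ] -60.17614353912033 0.18599143206732796
[258.  335.8] 157 0.137 [0.42457327 0.31748507 0.137     ] -158.43002040553293 0.10476338555871607
[258.  335.8] 157 0.07 [0.38945408 0.29270253 0.07      ] -154.4731325518596 0.14688427831669512
[282.5 384.4] 303 0.137 [0.40903915 0.26621243 0.137     ] -141.52036893955457 0.14429816623929495
[282.5 384.4] 303 0.07 [0.3702551 0.2293335 0.07     ] -140.14712860025116 0.19766364219343846
```

Request:
arm_command:
  deltas:
    - [0,[0,0,0],9.2]
    - [0,[0,0,0],9.2]
    - [0,[0,0,0],9.2]
    - [0,[0,0,0],9.2]
    - [0,[-2.2,5,0],0]
    - [0,[-2.2,5,0],0]
    - [0,[-2.2,5,0],0]
    - [0,[-2.2,5,0],0]
    - [0,[-2.2,5,0],0]
    - [0,[0,0,0],0]
    - [0,[0,0,0],0]
    - [0,[0,0,0],0]

```text
t: 50.45
tool_pos: [0.4815, 0.0876, 0.2595]
tool_rot: [-0.0, 0.991, 0.134, -0.0]
contact_force: [0.3, 0.2, 0.4]
gripper_width: 0.001
finger_force: 0.0
```

```bash
python3 - <<'E'
from h import *
st(); c=cap('wrist','w13')
E
```

```text
t 50.45 pos [0.4815 0.0876 0.2595] xaxis deg 15.4 z [-0.001  0.    -1.   ] F [0.3 0.2 0.4] M [ 0.05 -0.01  0.01] w 0.001 j7 [ 0.08 -0.03 -0.3   1.77 -0.01  1.4  -1.53]
```

View pics/w13.png

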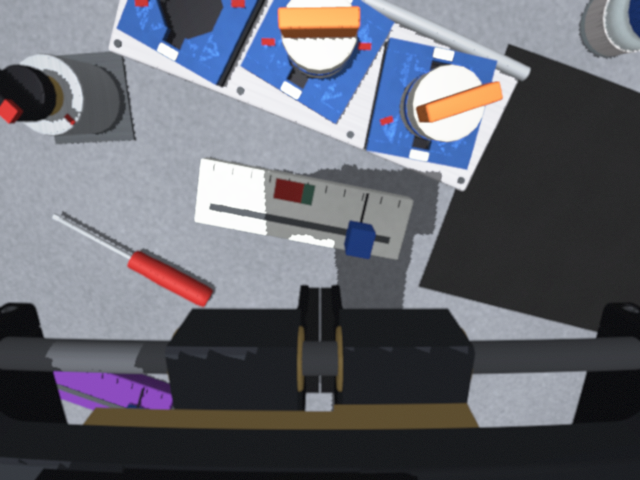

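```bash
python3 - <<'E'
from h import *
crop('w13',265,165,155,110,5.1,'w13c')
E
```

```text
(no output)
```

View pics/w13c.png

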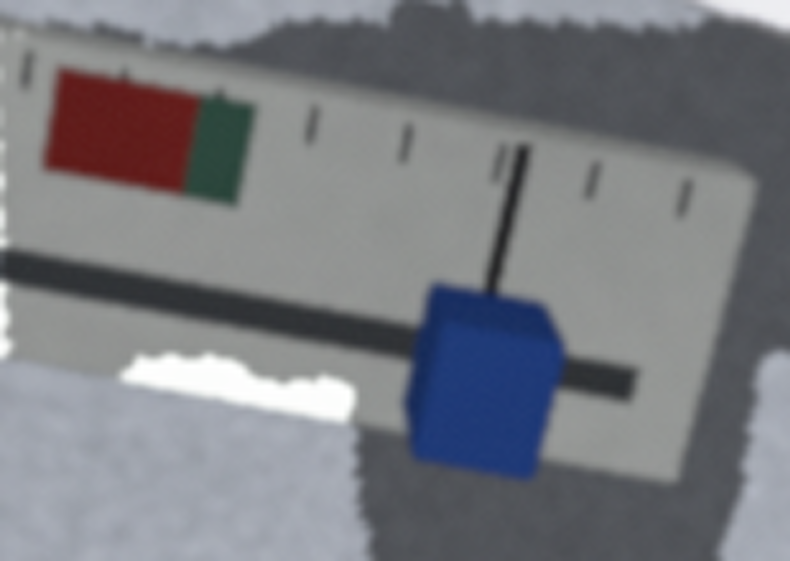

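Pointer crop line (522,147)–(492,292), green (203,97)-(256,104)-(238,206)-(185,193), block top face centre ≈(487,400).

```bash
python3 - <<'E'
from h import *
c=load('w13'); W=lambda pts,z:px2w(c,[[265+x/5.1,165+y/5.1] for x,y in pts],[z]*len(pts))
e=W([[757,180],[680,483]],.02); gx=e[0]-e[1]; print('len',np.linalg.norm(gx)); 
k=W([[60,68],[46,168],[256,104],[238,206]],.02); yy=(k[0]+k[1]-k[2]-k[3])[:2]; print('red+green len',np.linalg.norm(yy)/2, 'ydir',np.degrees(np.arctan2(yy[1],yy[0])),'xdir',np.degrees(np.arctan2(gx[1],gx[0])))
far=px2w(c,[[208,160],[412,198]],[.02]*2); v=(far[0]-far[1])[:2]; a=np.arctan2(v[1],v[0]); print('edge',np.degrees(a),np.linalg.norm(v))
ang=np.radians(np.mean([np.degrees(np.arctan2(yy[1],yy[0])),np.degrees(a)])); y=np.array([np.cos(ang),np.sin(ang)]); x=np.array([y[1],-y[0]])
g=W([[203,97],[256,104],[238,206],[185,193]],.02)[:,:2]; p=W([[522,147],[507,220],[492,292]],.024)[:,:2]
b=W([[437,318],[562,355],[537,478],[412,460]],.055)[:,:2]
print('ang',np.degrees(ang),'green y',g@y,'mean',(g@y).mean(),'pointer y',p@y,'block y',b@y,(b@y).mean(),'x',b@x,(b@x).mean(),'ptr x',p@x)
P0=(b.mean(0)@x)*x; 
D=(g@y).mean()-(p@y).mean(); print('travel needed',D,'block centre',b.mean(0))
s=b.mean(0)-y*.06; print('start behind',s); plan([*s,.035],np.degrees(ang)-90)
np.save('g.npy',np.r_[y,x,(g@y).mean(),(p@y).mean()])
E
```

```text
len 0.06896019113345106
red+green len 0.04107969841473188 ydir 94.39695785861808 xdir 5.276637226551041
edge 94.79406438150356 0.21921714957630556
ang 94.59551112006082 green y [0.06909278 0.05803486 0.05779179 0.0692433 ] mean 0.06354068427227248 pointer y [0.0024377  0.00208615 0.00176745] block y [ 0.01614674 -0.00965996 -0.01066095  0.01483675] 0.0026656451652410248 x [0.47555225 0.47279526 0.44673706 0.44579051] 0.4602187696070416 ptr x [0.5068007  0.49115979 0.4753891 ]
travel needed 0.061443584965200894 block centre [0.45852567 0.03953019]
start behind [ 0.46333292 -0.02027692]
shift cm (tool) [-4.6   9.92 22.46]  twist 10.8 (yaw 15.4->4.59551112006082)
```

Request:
arm_command:
  deltas:
    - [0,[0,0,0],5.4]
    - [0,[0,0,0],5.4]
    - [0,[-1.35,5.3,0],0]
    - [0,[-1.35,5.3,0],0]
    - [0,[0,0,5],0]
    - [0,[0,0,5],0]
    - [0,[0,0,5],0]
    - [0,[0,0,4],0]
    - [0,[0,0,2.4],0]
    - [0,[0,0,1],0]
    - [0,[0,0,0],0]
    - [0,[0,0,0],0]

```text
t: 52.0
tool_pos: [0.4642, -0.0215, 0.0372]
tool_rot: [0.0, 0.999, 0.039, 0.001]
contact_force: [-0.3, -0.1, 0.3]
gripper_width: 0.006
finger_force: 0.0
```

```bash
python3 - <<'E'
from h import *
st(); plan([.4633,-.0203,.035],4.6)
E
```

```text
t 52.0 pos [ 0.4642 -0.0215  0.0372] xaxis deg 4.48 z [ 0.002 -0.    -1.   ] F [-0.3 -0.1  0.3] M [-0.03  0.02 -0.01] w 0.006 j7 [ 0.18  0.12 -0.2   2.1   0.03  0.93 -1.53]
shift cm (tool) [-0.08 -0.12  0.22]  twist -0.1 (yaw 4.5->4.6)
```

Advance until contact, in small rows.

Request:
arm_command:
  deltas:
    - [0,[0,-0.8,0],0]
    - [0,[0,-0.8,0],0]
    - [0,[0,-0.8,0],0]
    - [0,[0,-0.8,0],0]
    - [0,[0,-0.4,0],0]
    - [0,[0,-0.4,0],0]
    - [0,[0,0,0],0]
    - [0,[0,0,0],0]

```text
t: 53.0
tool_pos: [0.4599, 0.0174, 0.036]
tool_rot: [0.0, 0.999, 0.038, -0.0]
contact_force: [0.3, -3.9, 0.1]
gripper_width: 0.005
finger_force: 1.8
```

```bash
cat >> h.py <<'E'
def ptr(n):
    """pointer-to-green distance along gauge y (colour code): blue block top centre + green centroid"""
    c=cap('wrist',n); G=np.load('g.npy'); y=G[:2]; h=cv2.cvtColor(c['image'],cv2.COLOR_RGB2HSV)
    def blob(M,u):
        k,l,s,ce=cv2.connectedComponentsWithStats(M.astype(np.uint8)); i=min([i for i in range(1,k) if s[i,4]>40],key=lambda i:np.hypot(*(ce[i]-u))); return l==i,ce[i]
    x=G[2:4]; gp=x*.49+y*G[4]
    M,ce=blob((h[...,0]>60)&(h[...,0]<95)&(h[...,1]>70),w2px(c,[[*gp,.02]])[0]); 
    print('green',np.round(ce,1),M.sum(),'y',px2w(c,[ce],[.02])[0,:2]@y)
    return c
E
python3 - <<'E'
from h import *
o,m=st(); y=np.load('g.npy')[:2]; print('tool y',o['tool_pos'][:2]@y); ptr('w14')
E
```

```text
t 53.0 pos [0.4599 0.0174 0.036 ] xaxis deg 4.4 z [-0.    -0.001 -1.   ] F [ 0.3 -3.9  0.1] M [-0.8   0.05 -0.03] w 0.005 j7 [ 0.13  0.12 -0.23  2.1   0.03  0.92 -1.62]
tool y -0.019519201124044143
green [150.5 228.7] 911 y 0.0644424996091661
```

Request:
arm_command:
  deltas:
    - [0,[0,-0.4,0],0]
    - [0,[0,-0.5,0],0]
    - [0,[0,-0.5,0],0]
    - [0,[0,-0.5,0],0]
    - [0,[0,-0.5,0],0]
    - [0,[0,-0.5,0],0]
    - [0,[0,-0.5,0],0]
    - [0,[0,-0.5,0],0]
    - [0,[0,-0.4,0],0]
    - [0,[0,-0.2,0],0]
    - [0,[0,0,0],0]
    - [0,[0,0,0],0]

```text
t: 54.55
tool_pos: [0.4566, 0.0623, 0.0361]
tool_rot: [0.0, 0.999, 0.039, 0.0]
contact_force: [0.3, -5.5, 0.1]
gripper_width: 0.004
finger_force: 2.5
```

```bash
python3 - <<'E'
from h import *
o,m=st(); G=np.load('g.npy'); y=G[:2];x=G[2:4]; print('tool y',o['tool_pos'][:2]@y); c=ptr('w15')
# brightness profile along gauge y at x offsets on the scale, z=.024, to find black pointer
for xo in (.480,.483,.486,.489):
    s=np.arange(0.0,.09,.0005); P=[[*(x*xo+y*t),.024] for t in s]; uv=w2px(c,P).astype(np.float32)
    g=cv2.cvtColor(c['image'],cv2.COLOR_RGB2GRAY); v=cv2.remap(g,uv[:,0].reshape(1,-1),uv[:,1].reshape(1,-1),1)[0].astype(int)
    i=np.argmin(v); print(xo,'min at y',s[i],v[i],'profile',v[::6].tolist())
b=w2px(c,[[*(x*.49+y*.05),.024]])[0].astype(int); print(b)
cv2.imwrite('pics/w15c.png',cv2.resize(c['image'][max(0,b[1]-80):b[1]+80,max(0,b[0]-106):b[0]+106,::-1],None,fx=3.7,fy=3.7,interpolation=2))
E
```

```text
t 54.55 pos [0.4566 0.0623 0.0361] xaxis deg 4.42 z [ 0.    -0.001 -1.   ] F [ 0.3 -5.5  0.1] M [-1.08 -0.17 -0.03] w 0.004 j7 [ 0.07  0.12 -0.27  2.1   0.04  0.92 -1.72]
tool y 0.02556060460364023
green [241.9 228.7] 933 y 0.06427805261964688
0.48 min at y 0.0485 16 profile [123, 123, 123, 124, 123, 122, 122, 122, 123, 123, 124, 124, 125, 123, 125, 124, 19, 121, 125, 125, 125, 125, 124, 125, 126, 127, 125, 125, 127, 126]
0.483 min at y 0.0485 15 profile [123, 124, 123, 123, 123, 123, 122, 123, 123, 122, 124, 125, 125, 123, 123, 123, 20, 125, 126, 127, 125, 124, 123, 124, 125, 126, 125, 125, 127, 126]
0.486 min at y 0.0485 15 profile [124, 125, 124, 123, 123, 124, 123, 123, 122, 122, 122, 123, 125, 123, 123, 123, 16, 125, 126, 118, 50, 51, 50, 50, 40, 41, 39, 39, 38, 40]
0.489 min at y 0.048 16 profile [123, 124, 123, 122, 123, 124, 122, 122, 122, 122, 122, 124, 124, 122, 124, 125, 16, 124, 125, 117, 49, 49, 50, 50, 40, 41, 40, 39, 40, 39]
[270 239]
```

Request:
arm_command:
  deltas:
    - [0,[0,-0.4,0],0]
    - [0,[0,-0.4,0],0]
    - [0,[0,-0.4,0],0]
    - [0,[0,-0.2,0],0]
    - [0,[0,0,0],0]
    - [0,[0,0,0],0]

```text
t: 55.35
tool_pos: [0.4556, 0.0766, 0.0361]
tool_rot: [0.0, 0.999, 0.039, 0.0]
contact_force: [1.9, -4.8, -0.1]
gripper_width: 0.005
finger_force: 2.5
```

```bash
cat > pp.py <<'E'
from h import *
import sys
o,m=st(); G=np.load('g.npy'); y=G[:2];x=G[2:4]; print('tool y',o['tool_pos'][:2]@y); c=ptr(sys.argv[1])
g=cv2.cvtColor(c['image'],cv2.COLOR_RGB2GRAY); s=np.arange(0.03,.12,.0005)
def prof(xo,z):
    uv=w2px(c,[[*(x*xo+y*t),z] for t in s]).astype(np.float32); return cv2.remap(c['image'],uv[:,0].reshape(1,-1),uv[:,1].reshape(1,-1),1)[0].astype(int)
for xo in (.481,.489,.495):
    v=prof(xo,.024).sum(1); k=v<v.min()+60; print(xo,'pointer y',s[k].mean(),v.min())
v=prof(.497,.02); gr=s[(v[:,1]>v[:,0]+15)]; rd=s[v[:,0]>v[:,1]+50]; print('green',gr.min() if len(gr) else 0,gr.max() if len(gr) else 0,'red',rd.min(),rd.max())
E
python3 pp.py w16
```

```text
t 55.35 pos [0.4556 0.0766 0.0361] xaxis deg 4.43 z [ 0. -0. -1.] F [ 1.9 -4.8 -0.1] M [-1.07 -0.4  -0.07] w 0.005 j7 [ 0.05  0.12 -0.29  2.1   0.04  0.93 -1.75]
tool y 0.0398348799253585
green [279.3 228.5] 263 y 0.060296933910907194
0.481 pointer y 0.06275000000000003 50
0.489 pointer y 0.06250000000000003 47
0.495 pointer y 0.06250000000000003 51
green 0.059000000000000025 0.06950000000000003 red 0.07100000000000004 0.09950000000000006
```

Request:
arm_command:
  deltas:
    - [0,[0,-0.15,0],0]
    - [0,[0,0,0],0]
    - [0,[0,0,0],0]
    - [0,[0,0.5,0],0]
    - [0,[0,1.5,0],0]
    - [0,[0,2,0],0]
    - [0,[0,0,-4],0]
    - [0,[0,0,-5],0]
    - [0,[0,0,-5],0]
    - [0,[0,0,-4],0]
    - [0,[0,0,0],0]
    - [0,[0,0,0],0]

```text
t: 56.9
tool_pos: [0.4578, 0.0384, 0.2153]
tool_rot: [-0.0, 0.999, 0.039, -0.001]
contact_force: [-0.7, 0.5, -0.5]
gripper_width: 0.001
finger_force: 0.0
```

```bash
python3 pp.py w17; python3 - <<'E'
from h import *
c=load('w17'); fitwing(c,[.6042,.0142,123],z0=.105,z1=.136); fitwing(c,[.6285,.1325,103],z0=.105,z1=.136)
E
```

```text
t 56.9 pos [0.4578 0.0384 0.2153] xaxis deg 4.44 z [-0.001  0.    -1.   ] F [-0.7  0.5 -0.5] M [-0.02  0.05 -0.02] w 0.001 j7 [ 0.12 -0.07 -0.24  1.9  -0.02  1.31 -1.62]
tool y 0.0015681262251021147
green [256.5 177.1] 92 y 0.06176804974597076
0.481 pointer y 0.06375000000000003 144
0.489 pointer y 0.06350000000000003 95
0.495 pointer y 0.06350000000000003 94
green 0.059500000000000025 0.06950000000000003 red 0.07100000000000004 0.10000000000000006
wing x y yaw [6.044000e-01 1.380000e-02 1.263483e+02] IoU 0.937 npx 2450
wing x y yaw [  0.6285   0.1325 103.    ] IoU 0.0 npx 2450
```

View pics/w17.png

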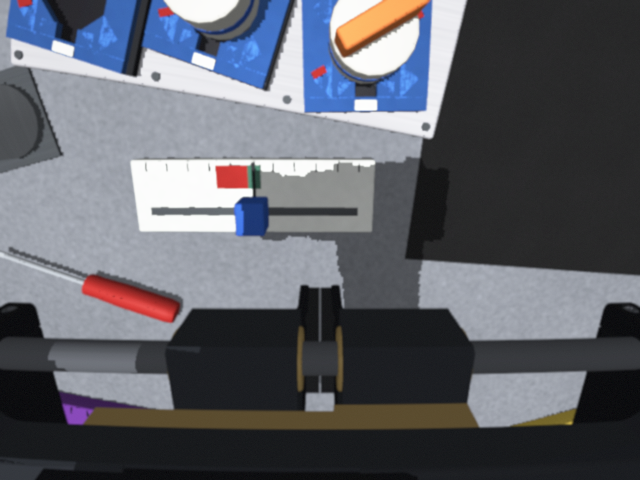

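The pointer at (254,178) lies inside the green band, and both cartridges point at their red bars. I'm handing in.

```bash
python3 -c "
from station import robot
print(robot.hand_in())"
```

```text
the job is handed in; nothing more can be done
None
```

The job is handed in with no verdict returned: I unscrewed the vent to its stop, locked both cartridges on the bench into head1 and head2, screwed the vent back down to its stop, and set the pointer inside the green band, within about 1 mm of its centre.

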